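Load a core-slice disc into a scanner tray, flat against the bar

ROBOT

A 7-joint arm with a two-finger parallel gripper is mounted at the origin on the work surface. World frame = base frame: x ahead of the robot, y to its left, z up, the work surface at z = 0. Lengths are in mm, angles in degrees, forces in N, time in s.
With the tool pointing down it reaches from about 400 to 900 mm from the base axis. Payload 5.5 kg.
Tool frame: the origin (TCP) lies midway between the tips of the shut fingers; the grasp point (between the pads) lies 19 mm behind it; y points along the fingers, z is the direction in which the jaws open and shut, and the axes are right-handed (so a half turn about y gives the same grasp; the last joint's range is limited). The gripper opens to 92 mm and grips with 3 to 60 N. Pads are 19 mm wide; open, the fingers measure 130 mm over their backs; the gripper's body (75 mm by 190 mm) begins 47 mm behind the grasp point.
Start: joints at [88.82, 28.699, -24.465, 88.831, 12.651, 65.22, -12.049], TCP at [182.037, -623.989, 226.729] pointing down, gripper open.
Joint ranges: [-164.97, 164.97], [-17.58, 116.51], [-87.97, 89.64], [11.32, 138.91], [-80.73, 260.73], [10.89, 115.49], [-147.41, 147.41]. Speed limits (degrees/s): [147.25, 147.25, 180, 180, 180, 180, 180].

INTERFACE

Orientations are given as a 3x3 rotation matrix whose columns are the frame's x, y, z axes.
In Python, from cell import r, cams gives the robot as it stands.
- The arm moves only by the tool drive_tool, never from a script. Its argument "series" is a list of rows, each an object with "fingers": the gripper's target within -1 to 1 (fully open at 1, half-way at 0, shut at -1); "dp": the shift along the tool's x, y, z in mm, a list of three; "twist": the turn, a rotation vector about the tool's x, y, z in degrees, a list of three. A call has exactly 5 rows; each row is the pose to reach, as a shift and turn from the pose commanded when the call began, along the tool's axes at that moment; what a row does not reach only later rows make up. A row lasts 1/12 s, in which the tool goes at most 41.7 mm and 7.16 degrees, less where a joint would pass 70% of its speed; a pose out of reach is approached as far as the arm can. A call with a gripper value outside its range is refused whole. The fingers move at their own pace and stop on an object; the grip force is fixed at half the most. Time passes only in rows, so rows that repeat a pose let the fingers close, or fill a call up. It gives the time, the measured TCP pose, the force and the opening at its end, in the units of the state.
- r.get_obs(): the state, without advancing time (a new reading comes with each control period).
- cams.read_camera(name): name is "scene" or "top" or "wrist"; returns (picture, depth): 384x512x3 uint8, red, green, blue; 384x512 float32, mm along the optical axis (not along the pixel's ray), 0 where there is no reading.
- cams.get_calibration(name): a dict with "fx", "fy", "cx", "cy" (pixels), "dist_coeffs" ([k1, k2, p1, p2, k3] as OpenCV has them; the pictures are not rectified), "extrinsics" (4x4, takes a point from camera to world coordinates). Camera axes: x right, y up, looking along -z (the intrinsics and any distortion apply to the point x, -y, -z); pixel columns grow to the right and rows downward; lengths in mm; the calibration is good to about 2 mm. A picture is of the moment at which its call begins: read the wrist's pose just before it. get_calibration takes no time and is no camera call; for the wrist camera it gives the pose at the moment of the call.
- r.sign_off(): hands the job in, once; it reports no verdict.
The state is a dict: "time_s": time; "qpos": joint angles; "dq": joint speeds; "joint_torque": joint torques, N m; "tcp_pos": TCP position; "orientation": TCP orientation; "force": force on the tool from outside, world axes, zero at the start; "wrist_torque": the same for the moment, N m; "opening": finger opening in mm.
Only numpy, scipy, OpenCV 4.12 (cv2) and the standard library are available. Lean on these libraries where they do the work, as an engineer would, in place of code of your own. Each camera call takes 0.05 s, during which the arm holds its last target. There are 200 camera calls.

TASK

Take the orange flat-edged disc out of its rack and lay it down inside the round green curb of the pulled-out white tray with its blue stud on top. Let go, turn the disc there with a fingertip until its flat edge faces the blue alignment bar, then press the red release lever down and slide the tray fully home, so that the flat lies against the bar. Leave the concrete core, the jar and the red gauge alone, and let go of everything.

Things in the scene. Friction and masses are not known exactly. Their poses are not given: they have to be found in the camera images.
- disc_center (a point): centre of the loose orange disc with concrete faces: 90 mm diameter, 10 mm thick, about 0.2 kg, one straight flat edge 36 mm from the centre. x axis: from the centre to the middle of the flat; z axis: the disc's normal on the stud's side. At first it stands on edge in the rack, z level, round rim at the very top; too wide to grip across, its rim can be pinched across the thickness
- disc_stud (a point): half-way up the round blue stud on one face of the disc: 12 mm diameter, 17 mm tall, its axis 28 mm from the disc's centre on the side opposite the flat; this point is 13.5 mm from the disc's mid-plane along its z
- disc_flat (a point): middle of the disc's flat edge (54 mm long, its middle 55 degrees from the top while in the rack), half-way through the thickness; axes as disc_center
- rack: fixed white rack, 75 x 100 mm, 8 mm base, origin under its centre on the bench; four clear posts up to 48 mm high hold the disc's lower part, stud towards the rack's x axis
- nest (a point): centre of the disc's place on the tray's surface (35 mm above the bench), moves with the tray. x: the way the tray slides home, to the bar; z up. A round-topped green curb of slippery plastic, 8 mm thick and high, inner radius 46.5 mm, runs around it from 55 to 305 degrees from x (open on the bar's side): the disc lies inside it with 1.5 mm to spare all round, standing 2 mm above it, and can be turned
- tray_handle (a point): a point on the red upright push bar at the tray's front, 13 mm below its top: bar 12 mm thick along the nest's x, 70 mm long along y, 34 mm high above the tray's surface, 85 mm to -x of the nest's centre; can be pinched from above or pushed. The tray's surface reaches 80 mm to +x, 100 mm to -x, 70 mm to each side of the nest's centre
- tray (a joint): how far the tray is pulled out, m: 0.10 at the start (full extension, locked), 0 fully home against its stop; slides with about 2 N of friction once the lever is down
- lever (a joint): angle of the release lever, rad: 0 up, its tooth blocking the tray (it cannot be forced); 0.30 fully pressed. The tray is free above about 0.24. It moves with about 2 N at the tip and stays where it is left
- lever_tip (a point): middle of the top of the red pad (24 x 26 mm) at the lever's end, beside the tray on the nest's -y side; pressed straight down it sinks 27 mm, to about 28 mm above the bench, and stops
- bar_face (a point): middle of the upright face of the fixed slippery blue alignment bar, 50 mm wide, 14 mm high, 39 to 53 mm above the bench; x points into the bar. With the tray home it is 34.5 mm from the nest's centre: a flat facing it lies flush, a disc turned otherwise stops the tray short; a few degrees off are squared up as the tray is pushed home. A white head, 90 mm high, begins 55 mm behind the face
- core: bystander: loose upright concrete core, 54 mm diameter, 100 mm tall, origin at its foot
- jar: bystander: loose glass jar with a blue cap, 60 mm diameter, 90 mm tall, origin at its foot
- gauge: bystander: loose red and black hand-held gauge lying flat, 120 x 60 x 28 mm, origin under its centre
Things that resemble listed ones, but are neither listed nor needed, are in the scene too. What is shaped like the part that bears disc_center but purple or turquoise is not meant.

How it is judged:
By the outcome, as a careful person would: the job done as asked, in the order asked, and still so for the second after the job is handed in, with the robot touching nothing.
It also fails if it takes over 72 s, if anything falls off the work surface, if the arm or the gripper's body presses on something with over 40 N, if the wrist force passes 120 N, or if a joint passes its speed limit or range.

## Working session

There is one attempt and no reset: what is moved stays moved. The work goes in short steps, Python scripts to look and compute and a tool call to move; the robot and the scene stay as the last step left them, time stands still between calls to the robot, and variables do not carry over. Pictures are saved under pics/ and viewed, about 8 in all and at most 12, crops included, and the job is handed in when it is done.

Besides the shell and the picture viewer there is one more tool, called after "Request:" as name([rows], argument=value, ...), one row to a line, values as JSON. drive_tool: Moves the arm, as the interface text tells. Its arguments: {"type":"object","properties":{"series":{"type":"array"}},"required":["series"]}

```bash
mkdir -p pics; ls
cat > h.py <<'E'
import numpy as np, cv2
from cell import r, cams
np.set_printoptions(precision=1,suppress=True)
def snap(n,f=None):
    c=cams.get_calibration(n); im,d=cams.read_camera(n)
    if f: cv2.imwrite('pics/'+f+'.png',im[:,:,::-1]); np.savez('pics/'+f,im=im,d=d,E=c['extrinsics'],K=[c['fx'],c['fy'],c['cx'],c['cy']],D=c['dist_coeffs'])
    return load(f)
def load(f): return dict(np.load('pics/%s.npz'%f))
def ray(s,px):
    fx,fy,cx,cy=s['K']; K=np.array([[fx,0,cx],[0,fy,cy],[0,0,1]])
    u=cv2.undistortPoints(np.array(px,float).reshape(-1,1,2),K,s['D'].ravel()).reshape(-1,2)
    v=np.c_[u[:,0],-u[:,1],-np.ones(len(u))]
    return s['E'][:3,3], v@s['E'][:3,:3].T      # scaled: depth along axis =1
def onz(s,px,z):
    o,v=ray(s,px); return o+v*((z-o[2])/v[:,2])[:,None]
def bydepth(s,px):
    px=np.array(px).reshape(-1,2); o,v=ray(s,px); d=s['d'][px[:,1].astype(int),px[:,0].astype(int)]
    return o+v*d[:,None]
def proj(s,P):
    fx,fy,cx,cy=s['K']; E=s['E']; p=(np.array(P,float).reshape(-1,3)-E[:3,3])@E[:3,:3]; p=p*[1,-1,-1]
    return cv2.projectPoints(p,np.zeros(3),np.zeros(3),np.array([[fx,0,cx],[0,fy,cy],[0,0,1]]),s['D'].ravel())[0].reshape(-1,2)
E
python3 - <<'E'
from h import *
for n in('scene','top','wrist'):
    s=snap(n,n+'0'); print(n,s['K'],s['E'][:3,3],s['D'])
cv2.imwrite('pics/a.png',cv2.resize(cv2.imread('pics/scene0.png'),(800,600)))
cv2.imwrite('pics/b.png',cv2.resize(cv2.imread('pics/top0.png'),(800,600)))
o=r.get_obs();print(o['time_s'],o['tcp_pos'],o['orientation'],o['opening'])
E
```

```text
pics
scene [434.3 434.3 256.4 195.6] [1314.5  860.6  825. ] [-0.2  0.   0.   0.   0. ]
top [379.7 379.7 259.  200.1] [ 457.5   52.8 1151.8] [0. 0. 0. 0. 0.]
wrist [333.3 333.3 252.9 195.2] [ 247.3 -603.6  383.3] [-0.1  0.   0.   0.   0. ]
0.15 [ 181.8 -623.5  225.9] [[-1.  -0.   0.3]
 [-0.3  0.  -1. ]
 [-0.  -1.  -0. ]] 91.6838437439664
```

View pics/a.png

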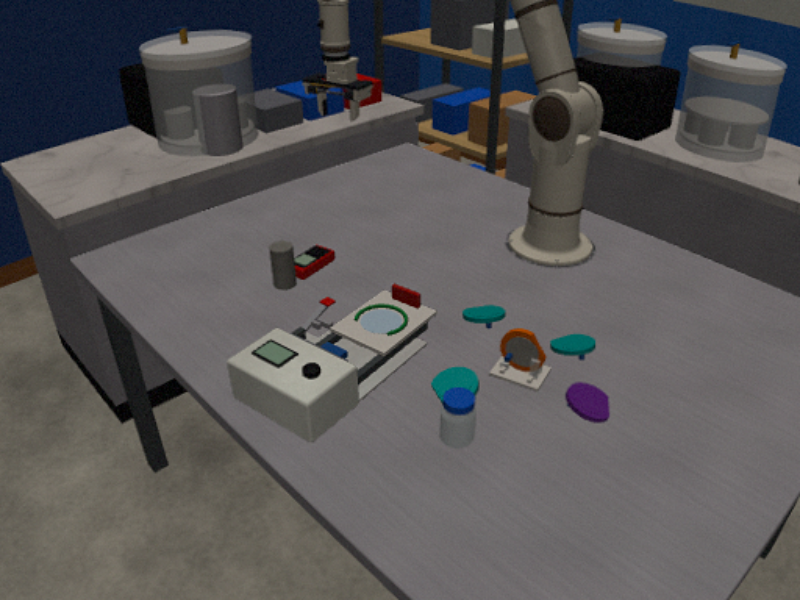

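View pics/b.png

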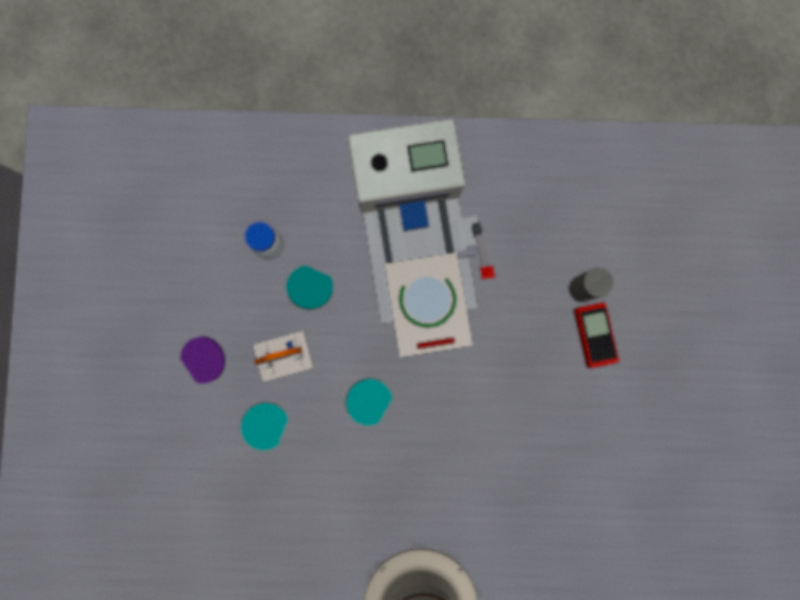

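Full-size scene picture: the orange disc stands in its rack at about (522,350), purple disc at (588,402), turquoise ones at (484,313), (573,345) and (455,384). In the top picture: orange disc at (280,356), tray nest (428,302), handle (436,343), lever pad (487,272), bar (414,215). By the description, the orange one in the white rack is the one I want.

Run:
```python
from h import *
s=load('top0'); im=s['im'].astype(int); R,G,B=im[...,0],im[...,1],im[...,2]
hsv=cv2.cvtColor(s['im'],cv2.COLOR_RGB2HSV); H,S,V=[hsv[...,i].astype(int) for i in range(3)]
def blobs(m,z,name,mn=15):
    n,l,st,c=cv2.connectedComponentsWithStats(m.astype(np.uint8))
    for i in range(1,n):
        if st[i,4]<mn: continue
        ys,xs=np.where(l==i); cn=np.c_[xs,ys].astype(float); P=onz(s,cn,z)[:,:2]
        rr=cv2.minAreaRect(P.astype(np.float32)); w=np.linalg.svd(P-P.mean(0),full_matrices=False)[2][0]
        print(name,st[i,4],'px',c[i],'mean',P.mean(0),'rect',np.array(rr[0]),np.array(rr[1]),round(rr[2],1),'axis',round(np.degrees(np.arctan2(w[1],w[0])),1))
blobs((S>150)&((H<6)|(H>174))&(V>80),62,'red')
blobs((S>120)&(H>5)&(H<20)&(V>80),98,'orange')
blobs((S>120)&(H>104)&(H<125),53,'blue',6)
m=(S>80)&(H>50)&(H<80)&(G>R+25)
blobs(m,43,'green')
ys,xs=np.where(m); k=(abs(xs-274)<30)&(abs(ys-193)<30); P=onz(s,np.c_[xs,ys][k],42)[:,:2]
A=np.c_[2*P,np.ones(len(P))]; q=np.linalg.lstsq(A,(P**2).sum(1),rcond=None)[0]; print('nest',q[:2],np.sqrt(q[2]+q[0]**2+q[1]**2),len(P))
# white rack
m=(S<45)&(V>150); blobs(m,8,'white',200)
c=s['im'][195:255,150:215][:,:,::-1]; c2=s['im'][120:240,225:325][:,:,::-1]
s2=load('scene0'); c3=s2['im'][185:275,300:400][:,:,::-1]
z=lambda c,h:cv2.resize(c,(int(c.shape[1]*h/c.shape[0]),h),interpolation=cv2.INTER_CUBIC)
a=np.hstack([z(c,290),z(c3,290)]); cv2.imwrite('pics/c.png',a);print(a.shape)
```

```text
red 53 px [311.4 173.9] mean [ 625.7 -109.4] rect [ 625.5 -109.6] [17.6 20.5] 1.4 axis -96.2
red 224 px [378.1 214.7] mean [ 512.1 -302.9] rect [ 514.  -312.7] [112.4  56.8] 13.0 axis -167.2
red 48 px [278.6 219.1] mean [492.7 -16.4] rect [492.4 -16.3] [ 6.1 61.4] 10.8 axis -79.4
orange 107 px [177.5 226.9] mean [463.5 264.6] rect [463.8 265. ] [11.4 81.8] 15.4 axis -73.3
blue 263 px [264.5 137. ] mean [733.3  28.8] rect [733.   28.8] [50.3 46. ] 9.8 axis -174.7
blue 277 px [165.8 151. ] mean [684.2 316.4] rect [684.3 316. ] [53.5 52.5] 2.3 axis -129.4
green 92 px [274.1 197.2] mean [557.1  -3.3] rect [564.3  -2.9] [ 79.7 103.4] 11.2 axis 96.9
nest [575.7  -0.6] 50.416298246206395 92
white 2225 px [257.3 102.5] mean [852.4  52.4] rect [854.7  45.4] [133.3 207.9] 10.8 axis 100.1
white 3080 px [270.7 186. ] mean [594.4   5.9] rect [618.1   7.2] [285.  182.1] 10.9 axis -156.8
white 544 px [181.2 228.3] mean [460.2 271.5] rect [462.  272.8] [72.7 96.7] 17.0 axis 104.7
white 706 px [270.9 366.2] mean [65.1 -5.5] rect [60.2 -0.1] [ 84.5 197.8] 1.0 axis -90.6
(290, 636, 3)
```

View pics/c.png

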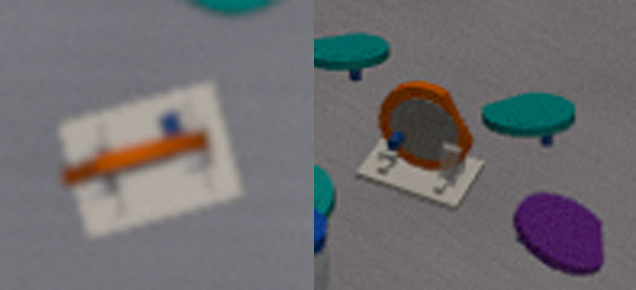

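The crop confirms the choice: orange disc with a concrete face at (425,125), in the white rack. Its flat is on the upper right (+y side) and the blue stud on the lower left (-y side, facing rack +x). I'll head for the rack now, through a waypoint.

```bash
cat >> h.py <<'E'
from scipy.spatial.transform import Rotation as Ro
def RT(hd,th=90):
    a,t=np.radians([hd,th]); h=np.array([np.cos(a),np.sin(a),0]); u=np.array([0,0,1.])
    y=-u*np.sin(t)+h*np.cos(t); z=u*np.cos(t)+h*np.sin(t); return np.c_[np.cross(y,z),y,z]
def goal(P,R=None,p0=None,R0=None):
    o=r.get_obs(); p0=np.array(o['tcp_pos']) if p0 is None else np.array(p0); R0=np.array(o['orientation']) if R0 is None else R0
    R=R0 if R is None else R
    print('t',round(o['time_s'],2),'dp',R0.T@(np.array(P)-p0),'tw',np.degrees(Ro.from_matrix(R0.T@R).as_rotvec()))
E
python3 - <<'E'
from h import *
o=r.get_obs(); print(o['qpos']); np.set_printoptions(precision=3); print(np.array(o['orientation'])); np.set_printoptions(precision=1)
goal([480,-150,260],RT(16))
E
```

```text
[ 88.8  28.7 -24.5  88.9  12.7  65.2 -12.1]
[[-0.96  -0.     0.28 ]
 [-0.28   0.001 -0.96 ]
 [-0.    -1.    -0.002]]
t 0.15 dp [-418.9  -33.5 -371.1] tw [  0.1 -89.7  -0.1]
```

Request:
drive_tool([
  {"fingers": 1,"dp": [-140,-11,-124],"twist": [0,-30,0]},
  {"fingers": 1,"dp": [-140,-11,-124],"twist": [0,-30,0]},
  {"fingers": 1,"dp": [-140,-11,-124],"twist": [0,-30,0]},
  {"fingers": 1,"dp": [-140,-11,-124],"twist": [0,-30,0]},
  {"fingers": 1,"dp": [-140,-11,-124],"twist": [0,-30,0]},
])

```text
time_s: 0.57
tcp_pos: [285.2, -460.5, 237.9]
orientation: [[-0.683, 0.001, 0.731], [-0.731, 0.002, -0.683], [-0.002, -1.0, -0.001]]
force: [1.2, 0.6, 0.6]
opening: 92.2
```

Request:
drive_tool([
  {"fingers": 1,"dp": [-183,-11,-37],"twist": [0,-30,0]},
  {"fingers": 1,"dp": [-183,-11,-37],"twist": [0,-30,0]},
  {"fingers": 1,"dp": [-183,-11,-37],"twist": [0,-30,0]},
  {"fingers": 1,"dp": [-183,-11,-37],"twist": [0,-30,0]},
  {"fingers": 1,"dp": [-183,-11,-37],"twist": [0,-30,0]},
])

```text
time_s: 0.98
tcp_pos: [384.2, -303.0, 249.3]
orientation: [[-0.227, 0.001, 0.974], [-0.974, 0.001, -0.227], [-0.001, -1.0, 0.001]]
force: [0.4, 0.4, 0.3]
opening: 91.7
```

Request:
drive_tool([
  {"fingers": 1,"dp": [-177,-11,59],"twist": [0,-30,0]},
  {"fingers": 1,"dp": [-177,-11,59],"twist": [0,-30,0]},
  {"fingers": 1,"dp": [-177,-11,59],"twist": [0,-30,0]},
  {"fingers": 1,"dp": [-177,-11,59],"twist": [0,-30,0]},
  {"fingers": 1,"dp": [-177,-11,59],"twist": [0,-30,0]},
])

```text
time_s: 1.4
tcp_pos: [483.2, -144.9, 260.6]
orientation: [[0.29, 0.003, 0.957], [-0.957, 0.001, 0.29], [-0.001, -1.0, 0.003]]
force: [-0.0, 0.4, -0.2]
opening: 91.6
```

Run:
```python
from h import *
print(r.get_obs()['qpos'],r.get_obs()['tcp_pos'])
goal([462,266,230],RT(16))
```

```text
[ 61.8  17.4 -56.9 106.6  16.   64.5  16.1] [ 483.2 -144.9  260.6]
t 1.4 dp [-399.3   31.1   98.9] tw [-0.2  0.9 -0. ]
```

Request:
drive_tool([
  {"fingers": 1,"dp": [-198,15,49],"twist": [0,0.5,0]},
  {"fingers": 1,"dp": [-198,15,49],"twist": [0,0.5,0]},
  {"fingers": 1,"dp": [-198,15,49],"twist": [0,0.5,0]},
  {"fingers": 1,"dp": [-198,15,49],"twist": [0,0.5,0]},
  {"fingers": 1,"dp": [-198,15,49],"twist": [0,0.5,0]},
])

```text
time_s: 1.82
tcp_pos: [471.9, 55.8, 244.7]
orientation: [[0.271, 0.0, 0.963], [-0.963, -0.0, 0.271], [0.0, -1.0, 0.0]]
force: [1.1, 0.5, -1.1]
opening: 91.8
```

Request:
drive_tool([
  {"fingers": 1,"dp": [-199,15,49],"twist": [0,0.4,0]},
  {"fingers": 1,"dp": [-199,15,49],"twist": [0,0.4,0]},
  {"fingers": 1,"dp": [-199,15,49],"twist": [0,0.4,0]},
  {"fingers": 1,"dp": [-199,15,49],"twist": [0,0.4,0]},
  {"fingers": 1,"dp": [-199,15,49],"twist": [0,0.4,0]},
])

```text
time_s: 2.23
tcp_pos: [465.3, 260.5, 229.4]
orientation: [[0.264, 0.0, 0.965], [-0.965, -0.0, 0.264], [0.0, -1.0, 0.0]]
force: [0.2, -0.4, 0.6]
opening: 91.7
```

Run:
```python
from h import *
print(r.get_obs()['qpos'],r.get_obs()['tcp_pos'])
s=snap('wrist','w1'); hsv=cv2.cvtColor(s['im'],cv2.COLOR_RGB2HSV); H,S,V=[hsv[...,i].astype(int) for i in range(3)]
m=(S>120)&(H>3)&(H<20)&(V>60); ys,xs=np.where(m); print(len(xs),xs.min(),xs.max(),ys.min(),ys.max())
d=s['d'][ys,xs]; P=bydepth(s,np.c_[xs,ys]); k=d>0; P=P[k]
print('z pct',np.percentile(P[:,2],[5,50,95,99]))
T=P[P[:,2]>80]; print('top pts',len(T),T.mean(0)); w=np.linalg.svd(T[:,:2]-T[:,:2].mean(0),full_matrices=False)[2][0]; print('axis',np.degrees(np.arctan2(w[1],w[0])))
hd=np.radians(16); n=np.array([np.cos(hd),np.sin(hd)]); l=np.array([-n[1],n[0]])
print('n range',np.percentile(T[:,:2]@n,[2,50,98]),'l range',np.percentile(T[:,:2]@l,[2,50,98]),'tcp',r.get_obs()['tcp_pos'][:2]@n,r.get_obs()['tcp_pos'][:2]@l)
```

```text
[ 14.4  24.8 -58.7 104.8  23.6  63.8 -37.5] [465.3 260.5 229.4]
1580 56 450 118 315
z pct [ 56.6  98.4 315.9 316.6]
top pts 1318 [465.2 282.9 210.4]
axis 16.33226592790706
n range [471.6 521.6 568.4] l range [108.1 148.7 159.6] tcp 518.9930964960432 132.79013220194415
```

View pics/w1.png

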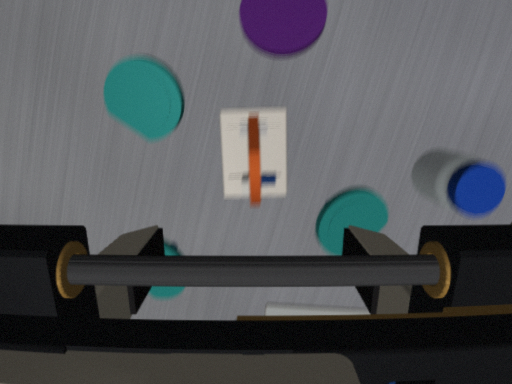

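Wrist picture: orange disc seen from above at (254,160), rack yaw matching the tool to within about 1°. The fingers are at (130,270) and (375,270). Now I'll measure the disc alone.

Run:
```python
from h import *
s=load('w1'); hsv=cv2.cvtColor(s['im'],cv2.COLOR_RGB2HSV); H,S,V=[hsv[...,i].astype(int) for i in range(3)]
m=(S>120)&(H>3)&(H<20)&(V>60); m[215:]=0; m[:,:230]=0; m[:,290:]=0; ys,xs=np.where(m)
P=bydepth(s,np.c_[xs,ys]); P=P[s['d'][ys,xs]>0]; print(len(P),np.percentile(P[:,2],[5,50,95]))
# rim line: fit image rows -> x centres with z from circle; use points z>80
T=P[P[:,2]>80]; w=np.linalg.svd(T[:,:2]-T[:,:2].mean(0),full_matrices=False)[2][0]; print('axis',np.degrees(np.arctan2(w[1],w[0])))
for hd in (15.5,17):
    a=np.radians(hd); n=np.array([np.cos(a),np.sin(a)]); l=np.array([-n[1],n[0]])
    print(hd,'n',np.percentile(T[:,:2]@n,[3,50,97]),'l all',np.percentile(P[:,:2]@l,[1,99]))
    for z0,z1 in((60,80),(80,90),(90,96),(96,105)):
        q=P[(P[:,2]>z0)&(P[:,2]<z1)]; 
        if len(q)>5: print(z0,len(q),np.percentile(q[:,:2]@n,[3,50,97]),np.percentile(q[:,:2]@l,[3,50,97]))
# rack base via white
m=(S<45)&(V>130); m[:100]=0;m[205:]=0;m[:,:215]=0;m[:,292:]=0; ys,xs=np.where(m); Q=onz(s,np.c_[xs,ys],8)[:,:2]
print('rack',cv2.minAreaRect(Q.astype(np.float32)))
```

```text
877 [47.1 91.4 98.9]
axis -72.72580072822736
15.5 n [515.1 519.5 524.1] l all [109.1 185.4]
60 156 [514.9 518.7 523.3] [164. 173. 180.]
80 150 [515.1 519.6 524.2] [109.  160.1 166.5]
90 163 [515.1 519.5 524. ] [115.3 124.  159. ]
96 307 [515.1 519.5 523. ] [127.  142.  154.3]
17 n [518.8 523.  527.3] l all [ 95.5 171.9]
60 156 [519.3 523.1 527.4] [150.2 159.4 166.5]
80 150 [519.1 523.7 527.5] [ 95.3 146.5 152.9]
90 163 [518.8 523.2 527. ] [101.6 110.4 145.3]
96 307 [518.7 522.7 526.7] [113.4 128.3 140.6]
rack ((462.483642578125, 274.98114013671875), (74.54930877685547, 111.09628295898438), 16.738149642944336)
```

Run:
```python
from h import *
goal([463.1,274.2,74],RT(16.7))
```

```text
t 2.28 dp [ -2.  156.2   1.4] tw [-0.1 -0.8 -0.4]
```

Request:
drive_tool([
  {"fingers": 0.6,"dp": [-2,40,1.4],"twist": [0,-0.8,0]},
  {"fingers": 0.2,"dp": [-2,80,1.4],"twist": [0,-0.8,0]},
  {"fingers": -0.1,"dp": [-2,115,1.4],"twist": [0,-0.8,0]},
  {"fingers": -0.3,"dp": [-2,140,1.4],"twist": [0,-0.8,0]},
  {"fingers": -0.3,"dp": [-2,156,1.4],"twist": [0,-0.8,0]},
])

```text
time_s: 2.7
tcp_pos: [464.7, 259.2, 70.3]
orientation: [[0.278, -0.004, 0.961], [-0.961, -0.002, 0.278], [0.001, -1.0, -0.005]]
force: [-0.0, -0.7, 0.1]
opening: 63.3
```

Request:
drive_tool([
  {"fingers": -0.3,"dp": [0,0,0],"twist": [0,0,0]},
  {"fingers": -1,"dp": [0,0,0],"twist": [0,0,0]},
  {"fingers": -1,"dp": [0,0,0],"twist": [0,0,0]},
  {"fingers": -1,"dp": [0,0,0],"twist": [0,0,0]},
  {"fingers": -1,"dp": [0,0,0],"twist": [0,0,0]},
])

```text
time_s: 3.12
tcp_pos: [467.5, 261.3, 75.2]
orientation: [[0.278, 0.003, 0.961], [-0.961, 0.001, 0.278], [-0.0, -1.0, 0.003]]
force: [1.6, -0.4, 0.2]
opening: 29.8
```

Run:
```python
from h import *
o=r.get_obs();print(o['tcp_pos'],o['opening'],o['force'],o['qpos'])
```

```text
[467.5 261.3  75.2] 29.771424304721485 [ 1.6 -0.4  0.2] [  5.9  36.4 -49.  111.4  36.6  48.8 -46.7]
```

Request:
drive_tool([
  {"fingers": -0.3,"dp": [-6,0,0],"twist": [0,0,0]},
  {"fingers": -0.3,"dp": [-13,1,0],"twist": [0,0,0]},
  {"fingers": -0.3,"dp": [-13,1,0],"twist": [0,0,0]},
  {"fingers": -0.6,"dp": [-13,1,0],"twist": [0,0,0]},
  {"fingers": -1,"dp": [-13,1,0],"twist": [0,0,0]},
])

```text
time_s: 3.53
tcp_pos: [462.6, 273.6, 72.7]
orientation: [[0.279, -0.0, 0.96], [-0.96, -0.0, 0.279], [0.0, -1.0, -0.0]]
force: [-1.3, 0.0, -0.1]
opening: 22.6
```

Request:
drive_tool([
  {"fingers": -1,"dp": [0,0,0],"twist": [0,0,0]},
  {"fingers": -1,"dp": [0,0,0],"twist": [0,0,0]},
  {"fingers": -1,"dp": [0,0,0],"twist": [0,0,0]},
  {"fingers": -1,"dp": [0,0,0],"twist": [0,0,0]},
  {"fingers": -1,"dp": [0,0,0],"twist": [0,0,0]},
])

```text
time_s: 3.95
tcp_pos: [462.7, 273.2, 72.6]
orientation: [[0.278, -0.0, 0.961], [-0.961, -0.0, 0.278], [0.0, -1.0, -0.0]]
force: [-0.7, -0.5, -1.0]
opening: 10.3
```

Request:
drive_tool([
  {"fingers": -1,"dp": [0,0,0],"twist": [0,0,0]},
  {"fingers": -1,"dp": [0,0,0],"twist": [0,0,0]},
  {"fingers": -1,"dp": [0,0,0],"twist": [0,0,0]},
  {"fingers": -1,"dp": [0,0,0],"twist": [0,0,0]},
  {"fingers": -1,"dp": [0,0,0],"twist": [0,0,0]},
])

```text
time_s: 4.37
tcp_pos: [462.7, 273.2, 72.7]
orientation: [[0.278, -0.0, 0.961], [-0.961, -0.0, 0.278], [0.0, -1.0, -0.0]]
force: [-0.8, -0.4, -1.1]
opening: 9.8
```

```bash
cat >> h.py <<'E'
def plan(P,R,N,p0=None,R0=None):
    o=r.get_obs(); p=np.array(o['tcp_pos'] if p0 is None else p0); Rc=np.array(o['orientation'] if R0 is None else R0)
    v=Ro.from_matrix(Rc.T@R).as_rotvec(); Ra=Rc; dP=(np.array(P)-p)/N
    for i in range(N):
        print(i,'dp',Rc.T@dP,'tw',np.degrees(v/N)); Rc=Ra@Ro.from_rotvec(v*(i+1)/N).as_matrix()
E
python3 - <<'E'
from h import *
o=r.get_obs(); p=np.array(o['tcp_pos']); p[2]+=150
plan([565,20,223],RT(-59),3,p)
E
```

```text
0 dp [90.6 -0.1  9.3] tw [-0.  25.1  0. ]
1 dp [78.1 -0.1 46.7] tw [-0.  25.1  0. ]
2 dp [51.  -0.1 75.4] tw [-0.  25.1  0. ]
```

Request:
drive_tool([
  {"fingers": -1,"dp": [0,-20,0],"twist": [0,0,0]},
  {"fingers": -1,"dp": [0,-50,0],"twist": [0,0,0]},
  {"fingers": -1,"dp": [0,-85,0],"twist": [0,0,0]},
  {"fingers": -1,"dp": [0,-120,0],"twist": [0,0,0]},
  {"fingers": -1,"dp": [0,-150,0],"twist": [0,0,0]},
])

```text
time_s: 4.78
tcp_pos: [462.4, 273.8, 224.7]
orientation: [[0.279, 0.0, 0.96], [-0.96, 0.001, 0.279], [-0.0, -1.0, 0.0]]
force: [0.9, 0.4, -1.7]
opening: 10.1
```

Request:
drive_tool([
  {"fingers": -1,"dp": [18,0,2],"twist": [0,5,0]},
  {"fingers": -1,"dp": [36,0,4],"twist": [0,10,0]},
  {"fingers": -1,"dp": [54,0,6],"twist": [0,15,0]},
  {"fingers": -1,"dp": [72,0,8],"twist": [0,20,0]},
  {"fingers": -1,"dp": [91,0,9],"twist": [0,25,0]},
])

```text
time_s: 5.2
tcp_pos: [496.7, 187.9, 222.7]
orientation: [[-0.157, 0.0, 0.988], [-0.988, 0.0, -0.157], [-0.0, -1.0, 0.0]]
force: [0.1, -0.3, -1.6]
opening: 10.2
```

Request:
drive_tool([
  {"fingers": -1,"dp": [15,0,9],"twist": [0,5,0]},
  {"fingers": -1,"dp": [31,0,18],"twist": [0,10,0]},
  {"fingers": -1,"dp": [47,0,28],"twist": [0,15,0]},
  {"fingers": -1,"dp": [62,0,37],"twist": [0,20,0]},
  {"fingers": -1,"dp": [78,0,47],"twist": [0,25,0]},
])

```text
time_s: 5.62
tcp_pos: [531.0, 103.6, 222.6]
orientation: [[-0.56, -0.0, 0.829], [-0.829, 0.0, -0.56], [0.0, -1.0, -0.0]]
force: [-0.4, 0.4, -1.6]
opening: 10.2
```

Request:
drive_tool([
  {"fingers": -1,"dp": [10,0,15],"twist": [0,5,0]},
  {"fingers": -1,"dp": [20,0,30],"twist": [0,10,0]},
  {"fingers": -1,"dp": [31,0,45],"twist": [0,15,0]},
  {"fingers": -1,"dp": [51,0,75],"twist": [0,25,0]},
  {"fingers": -1,"dp": [51,0,75],"twist": [0,25,0]},
])

```text
time_s: 6.03
tcp_pos: [567.1, 11.9, 222.2]
orientation: [[-0.863, 0.001, 0.505], [-0.505, -0.004, -0.863], [0.001, -1.0, 0.004]]
force: [1.0, -1.9, -1.0]
opening: 9.8
```

Run:
```python
from h import *
o=r.get_obs();print(o['tcp_pos'],o['opening'],o['force'],o['qpos'])
s=snap('wrist','w2')
hsv=cv2.cvtColor(s['im'],cv2.COLOR_RGB2HSV); H,S,V=[hsv[...,i].astype(int) for i in range(3)]
m=(S>70)&(H>45)&(H<85)&(V>35); ys,xs=np.where(m); print(len(xs))
P=onz(s,np.c_[xs,ys],42)[:,:2]; k=np.linalg.norm(P-[576,-1],axis=1)<65; P=P[k]
for _ in range(3):
    A=np.c_[2*P,np.ones(len(P))]; q=np.linalg.lstsq(A,(P**2).sum(1),rcond=None)[0]; R=np.sqrt(q[2]+q[0]**2+q[1]**2); P=P[abs(np.linalg.norm(P-q[:2],axis=1)-R)<6]
print('nest',q[:2],R,len(P))
```

```text
[567.1  11.9 222.2] 9.796648847047424 [ 1.  -1.9 -1. ] [ 25.8  22.8 -37.7 101.   15.9  61.6 -77.1]
1176
nest [576.    1.4] 50.247286716252226 1176
```

View pics/w2.png

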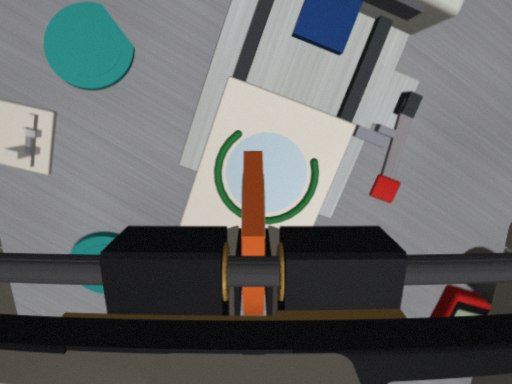

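Run:
```python
from h import *
plan([570,11,150],RT(-59,36),2)
```

```text
0 dp [-0.7 36.1  2.8] tw [27.  -0.3  0.2]
1 dp [ -0.7  33.4 -13.9] tw [27.  -0.3  0.2]
```

Request:
drive_tool([
  {"fingers": -1,"dp": [0,7,0],"twist": [5,0,0]},
  {"fingers": -1,"dp": [0,14,1],"twist": [10,0,0]},
  {"fingers": -1,"dp": [0,21,2],"twist": [16,0,0]},
  {"fingers": -1,"dp": [0,29,2],"twist": [22,0,0]},
  {"fingers": -1,"dp": [0,36,3],"twist": [27,0,0]},
])

```text
time_s: 6.5
tcp_pos: [566.3, 19.8, 186.9]
orientation: [[-0.854, 0.24, 0.462], [-0.521, -0.389, -0.76], [-0.002, -0.889, 0.457]]
force: [-0.1, 0.2, -2.5]
opening: 10.0
```

Request:
drive_tool([
  {"fingers": -1,"dp": [0,7,-3],"twist": [6,0,0]},
  {"fingers": -1,"dp": [0,15,-6],"twist": [12,0,0]},
  {"fingers": -1,"dp": [0,24,-10],"twist": [18,0,0]},
  {"fingers": -1,"dp": [0,33,-14],"twist": [24,0,0]},
  {"fingers": -1,"dp": [0,33,-14],"twist": [27,0,0]},
])

```text
time_s: 6.92
tcp_pos: [563.1, 19.3, 141.3]
orientation: [[-0.848, 0.408, 0.339], [-0.53, -0.679, -0.509], [0.023, -0.611, 0.791]]
force: [-0.9, 0.2, -5.6]
opening: 10.1
```

Request:
drive_tool([
  {"fingers": -1,"dp": [0,0,0],"twist": [0,0,0]},
  {"fingers": -1,"dp": [0,0,0],"twist": [0,0,0]},
  {"fingers": -1,"dp": [0,0,0],"twist": [0,0,0]},
  {"fingers": -1,"dp": [0,0,0],"twist": [0,0,0]},
  {"fingers": -1,"dp": [0,0,0],"twist": [0,0,0]},
])

```text
time_s: 7.33
tcp_pos: [567.4, 13.3, 149.1]
orientation: [[-0.858, 0.405, 0.316], [-0.514, -0.681, -0.522], [0.004, -0.61, 0.792]]
force: [0.1, -0.2, -1.7]
opening: 10.3
```

Run:
```python
from h import *
o=r.get_obs();print(o['qpos'],o['dq'])
goal([574,4,79],RT(-59,36))
```

```text
[ -23.8   31.7  -13.4  119.    70.2   65.8 -147.2] [-0.   0.1  0.8  0.2 -0.2 -0.1  0. ]
t 7.33 dp [ -1.2  51.7 -48.6] tw [1.6 0.1 0.2]
```

Request:
drive_tool([
  {"fingers": -1,"dp": [0,0,0],"twist": [0,-2,2.5]},
  {"fingers": -1,"dp": [0,0,0],"twist": [0,-4,5]},
  {"fingers": -1,"dp": [0,0,0],"twist": [0,-6,8]},
  {"fingers": -1,"dp": [0,0,0],"twist": [0,-7.3,9.5]},
  {"fingers": -1,"dp": [0,0,0],"twist": [0,-7.3,9.5]},
])

```text
time_s: 7.75
tcp_pos: [565.9, 12.2, 148.7]
orientation: [[-0.731, 0.537, 0.42], [-0.682, -0.582, -0.443], [0.007, -0.61, 0.792]]
force: [-0.6, 0.2, -1.5]
opening: 10.0
```

Run:
```python
from h import *
o=r.get_obs();print(o['qpos'],o['dq'])
goal([573.3,3.4,110],RT(-47,37)); goal([573.3,3.4,79],RT(-47,37))
```

```text
[ -39.4   27.3    5.5  127.7   77.3   50.9 -147.3] [ 2.8  1.1 -5.5 -3.3 -1.5  5.4  0. ]
t 7.75 dp [  0.3  32.7 -23.6] tw [0.6 0.3 0.2]
t 7.75 dp [  0.1  51.6 -48.2] tw [0.6 0.3 0.2]
```

Request:
drive_tool([
  {"fingers": -1,"dp": [0,7,-5],"twist": [0,0,0]},
  {"fingers": -1,"dp": [0,14,-10],"twist": [0,0,0]},
  {"fingers": -1,"dp": [0,21,-15],"twist": [0,0,0]},
  {"fingers": -1,"dp": [0,28,-20],"twist": [0,0,0]},
  {"fingers": -1,"dp": [0,33,-24],"twist": [0,0,0]},
])

```text
time_s: 8.17
tcp_pos: [575.2, 6.5, 108.0]
orientation: [[-0.73, 0.539, 0.421], [-0.683, -0.581, -0.442], [0.006, -0.61, 0.792]]
force: [0.4, -0.5, -1.8]
opening: 10.7
```

Request:
drive_tool([
  {"fingers": -1,"dp": [0,4,-5],"twist": [0,0,0]},
  {"fingers": -1,"dp": [0,8,-11],"twist": [0,0,0]},
  {"fingers": -1,"dp": [0,12,-16],"twist": [0,0,0]},
  {"fingers": -1,"dp": [0,15,-20],"twist": [0,0,0]},
  {"fingers": -1,"dp": [0,15,-20],"twist": [0,0,0]},
])

```text
time_s: 8.58
tcp_pos: [573.9, 6.3, 81.4]
orientation: [[-0.73, 0.537, 0.423], [-0.683, -0.582, -0.442], [0.009, -0.611, 0.791]]
force: [0.8, 0.6, -2.3]
opening: 10.3
```

Run:
```python
from h import *
o=r.get_obs();print(o['qpos'],o['dq'])
goal([573.3,3.4,79],RT(-47,37))
snap('scene','s2');im=cv2.imread('pics/s2.png')[160:300,170:350]; cv2.imwrite('pics/d.png',cv2.resize(im,None,fx=4,fy=4,interpolation=cv2.INTER_CUBIC))
```

```text
[ -72.8   49.5   47.8  128.1   63.7   20.  -146.8] [ 0.2 -2.1  0.3  0.3  1.5  2.3 -0. ]
t 8.58 dp [ 2.4  2.8 -0.9] tw [0.7 0.5 0.2]
```

View pics/d.png

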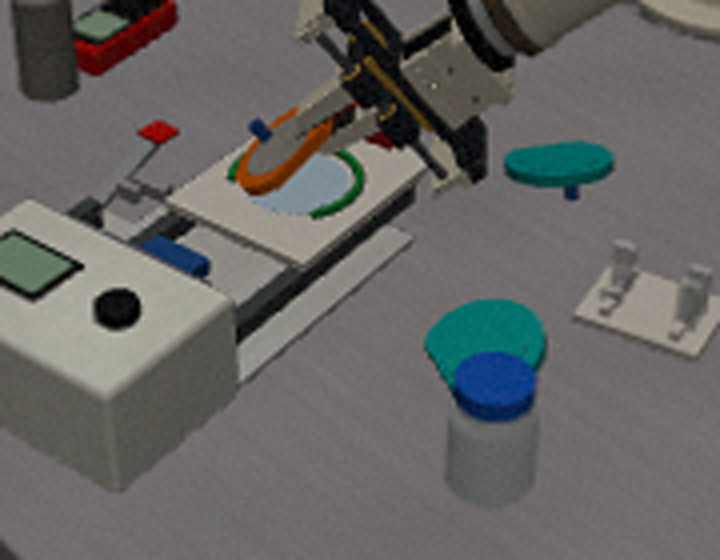

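The crop shows the disc tilted over the nest with its stud up at (260,130). The far rim is near the curb at (250,185), and the gripper body is clear of the handle. I'll lower the last bit and open part-way.

Request:
drive_tool([
  {"fingers": -1,"dp": [1,2,-0.5],"twist": [0,0,0]},
  {"fingers": -1,"dp": [2,3,-1],"twist": [0,0,0]},
  {"fingers": -1,"dp": [2,3,-1],"twist": [0,0,0]},
  {"fingers": -0.5,"dp": [2,3,-1],"twist": [0,0,0]},
  {"fingers": -0.2,"dp": [2,3,-1],"twist": [0,0,0]},
])

```text
time_s: 9.05
tcp_pos: [573.9, 3.7, 81.4]
orientation: [[-0.73, 0.539, 0.421], [-0.684, -0.581, -0.441], [0.007, -0.61, 0.793]]
force: [0.6, 0.1, -1.6]
opening: 19.4
```

Request:
drive_tool([
  {"fingers": -0.2,"dp": [0,0,0],"twist": [0,0,0]},
  {"fingers": -0.2,"dp": [0,0,0],"twist": [0,0,0]},
  {"fingers": -0.2,"dp": [0,0,0],"twist": [0,0,0]},
  {"fingers": -0.2,"dp": [0,0,0],"twist": [0,0,0]},
  {"fingers": -0.2,"dp": [0,0,0],"twist": [0,0,0]},
])

```text
time_s: 9.47
tcp_pos: [573.8, 4.0, 81.2]
orientation: [[-0.729, 0.539, 0.421], [-0.684, -0.581, -0.441], [0.007, -0.61, 0.792]]
force: [-0.3, -0.4, -0.8]
opening: 36.5
```

Run:
```python
from h import *
o=r.get_obs();print(o['qpos'],o['tcp_pos'],o['force'])
snap('scene','s3');im=cv2.imread('pics/s3.png')[170:250,210:320]; cv2.imwrite('pics/e.png',cv2.resize(im,None,fx=5,fy=5,interpolation=cv2.INTER_CUBIC))
R=RT(-47,37); h=np.array([.682,-.731,0]); print(R.T@(-h*100))
```

```text
[ -73.6   50.5   49.2  128.4   63.3   18.6 -146.8] [573.8   4.   81.2] [-0.3 -0.4 -0.8]
[  0.  -79.8 -60.2]
```

View pics/e.png

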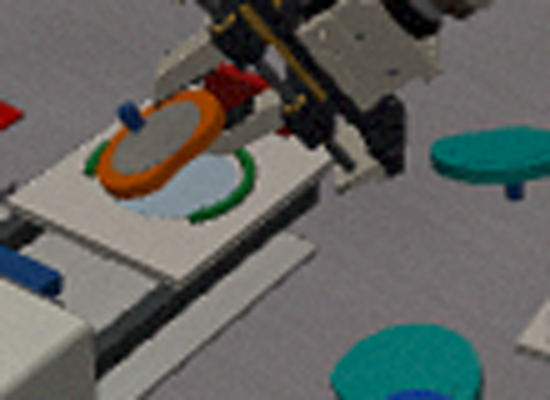

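The disc has opened onto the lower finger and leans in the nest: stud at (130,115), far rim on the tray inside the curb. I'll pull the finger out quickly and level.

Request:
drive_tool([
  {"fingers": -0.2,"dp": [0,-32,-24],"twist": [0,0,0]},
  {"fingers": -0.2,"dp": [0,-64,-48],"twist": [0,0,0]},
  {"fingers": -0.2,"dp": [0,-80,-55],"twist": [0,0,0]},
  {"fingers": -0.2,"dp": [0,-110,-30],"twist": [0,0,0]},
  {"fingers": -0.2,"dp": [0,-130,-10],"twist": [0,0,0]},
])

```text
time_s: 9.93
tcp_pos: [498.5, 84.8, 152.9]
orientation: [[-0.727, 0.54, 0.424], [-0.686, -0.582, -0.436], [0.012, -0.608, 0.794]]
force: [0.3, 0.2, -0.1]
opening: 37.0
```

Run:
```python
from h import *
o=r.get_obs();print(o['qpos'],o['tcp_pos'],o['force'])
a=snap('scene','s4')['im'][170:250,210:320]; b=snap('top','t4')['im'][150:240,230:330]
z=lambda c,h:cv2.resize(c,(int(c.shape[1]*h/c.shape[0]),h),interpolation=cv2.INTER_CUBIC)
cv2.imwrite('pics/f.png',np.hstack([z(a,270),z(b,270)])[:,:,::-1])
```

```text
[ -84.4   33.9   43.4  129.9   51.6   39.6 -136.9] [498.5  84.8 152.9] [ 0.3  0.2 -0.1]
```

View pics/f.png

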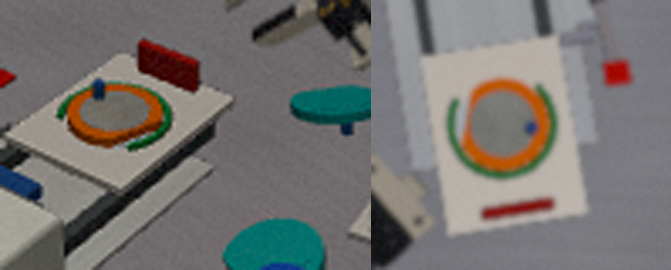

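Crop: the disc lies flat inside the green curb, stud up. In the top view the stud is at (531,128) (nest -y side) and the flat at (465,125) (nest +y), so it needs about a quarter turn clockwise. Next I'll measure the stud and bring the tool upright, jaws along the chord.

```bash
cat >> h.py <<'E'
NEST=np.array([576,.5]); YAW=10.9
def stud(s):
    hsv=cv2.cvtColor(s['im'],cv2.COLOR_RGB2HSV); H,S,V=[hsv[...,i].astype(int) for i in range(3)]
    m=((S>90)&(H>100)&(H<125)).astype(np.uint8); c=proj(s,[*NEST,62])[0]; n,l,st,ce=cv2.connectedComponentsWithStats(m)
    for i in range(1,n):
        p=onz(s,[ce[i]],58)[0]
        if st[i,4]>4 and np.linalg.norm(p[:2]-NEST)<45:
            d=p[:2]-NEST; print('stud',st[i,4],ce[i],p,'r',np.linalg.norm(d),'ang rel nest x',(np.degrees(np.arctan2(d[1],d[0]))-YAW)%360)
def orange(s,z=45):
    hsv=cv2.cvtColor(s['im'],cv2.COLOR_RGB2HSV); H,S,V=[hsv[...,i].astype(int) for i in range(3)]
    ys,xs=np.where((S>110)&(H>3)&(H<20)&(V>60)); P=onz(s,np.c_[xs,ys],z)[:,:2]; P=P[np.linalg.norm(P-NEST,axis=1)<60]
    hull=cv2.convexHull(P.astype(np.float32)); (c,R)=cv2.minEnclosingCircle(hull); print('disc circle',np.array(c),R)
E
python3 - <<'E'
from h import *
for f in('t4','s4'): s=load(f); stud(s); orange(s)
a=np.radians(YAW)
plan([600,-26,110],RT(-34),2)
E
```

```text
stud 7 [282.7 192. ] [571.5 -27.2  58. ] r 28.114329597198445 ang rel nest x 249.7976863875209
disc circle [574.2  -1.4] 45.82026290893555
stud 15 [238.9 195.8] [574.4 -24.7  58. ] r 25.233362240972813 ang rel nest x 255.53940933093247
disc circle [579.4   5.3] 50.79389190673828
0 dp [ 1.7 72.9 27.7] tw [-26.1  -5.9   3. ]
1 dp [ 9.4 53.1 56.3] tw [-26.1  -5.9   3. ]
```

Run:
```python
from h import *
plan([571.6,-27.2,110],RT(-44),2)
```

```text
0 dp [12.4 65.5 22. ] tw [-26.2  -1.3   0.7]
1 dp [14.  49.  48.4] tw [-26.2  -1.3   0.7]
```

Request:
drive_tool([
  {"fingers": -0.2,"dp": [0,-8,-5],"twist": [-6,0,0]},
  {"fingers": -0.2,"dp": [2,5,2],"twist": [-12,0,0]},
  {"fingers": -0.2,"dp": [5,20,10],"twist": [-18,-1,0]},
  {"fingers": -0.2,"dp": [8,43,16],"twist": [-22,-1,0.7]},
  {"fingers": -0.2,"dp": [12,65,22],"twist": [-26,-1.3,0.7]},
])

```text
time_s: 10.45
tcp_pos: [535.8, 28.0, 131.5]
orientation: [[-0.712, 0.308, 0.631], [-0.702, -0.323, -0.635], [0.008, -0.895, 0.446]]
force: [0.3, -0.5, -1.0]
opening: 36.7
```

Request:
drive_tool([
  {"fingers": -0.2,"dp": [3,10,10],"twist": [-5,0,0]},
  {"fingers": -0.2,"dp": [6,20,20],"twist": [-11,0,0]},
  {"fingers": -0.2,"dp": [9,30,30],"twist": [-17,-1,0]},
  {"fingers": -0.2,"dp": [12,40,40],"twist": [-23,-1,0.7]},
  {"fingers": -0.2,"dp": [14,49,48],"twist": [-26,-1.3,0.7]},
])

```text
time_s: 10.87
tcp_pos: [570.0, -27.0, 108.6]
orientation: [[-0.694, 0.002, 0.72], [-0.72, -0.005, -0.694], [0.002, -1.0, 0.004]]
force: [0.3, -0.3, -1.0]
opening: 36.7
```

Request:
drive_tool([
  {"fingers": -0.2,"dp": [0,0,0],"twist": [0,0,0]},
  {"fingers": -0.2,"dp": [0,0,0],"twist": [0,0,0]},
  {"fingers": -0.2,"dp": [0,0,0],"twist": [0,0,0]},
  {"fingers": -0.2,"dp": [0,0,0],"twist": [0,0,0]},
  {"fingers": -0.2,"dp": [0,0,0],"twist": [0,0,0]},
])

```text
time_s: 11.28
tcp_pos: [568.9, -24.7, 108.2]
orientation: [[-0.692, 0.002, 0.722], [-0.722, -0.011, -0.692], [0.006, -1.0, 0.009]]
force: [0.3, 0.2, 0.4]
opening: 36.7
```

Run:
```python
from h import *
o=r.get_obs();print(o['qpos'],o['tcp_pos'])
s=snap('wrist','w5'); stud(s); orange(s)
goal([571.6,-27.2,51],RT(-44))
print(RT(-44)[:, [0,2]].T)
```

```text
[ -9.5  27.1  11.3 107.3  -6.3  46.  -38.9] [568.9 -24.7 108.2]
stud 330 [257.8 215. ] [571.7 -26.3  58. ] r 27.19175198068324 ang rel nest x 249.9986480525165
disc circle [575.3   0.2] 45.22898864746094
t 11.33 dp [-0.2 57.4  3. ] tw [-0.5  0.2  0.3]
[[-0.7 -0.7 -0. ]
 [ 0.7 -0.7  0. ]]
```

View pics/w5.png

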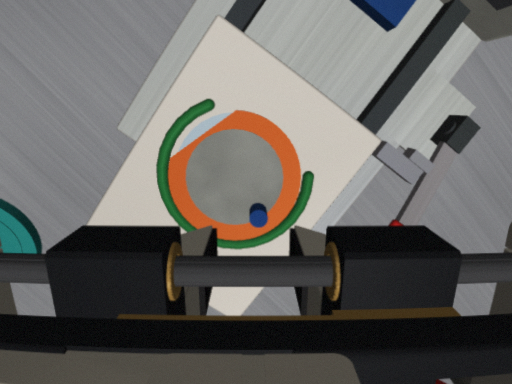

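Wrist view: stud at (258,215), flat toward the upper left (200,135), jaws either side of the stud, disc seated within the curb. I'll go down and push the stud round with one finger.

Request:
drive_tool([
  {"fingers": -0.2,"dp": [0,15,1],"twist": [0,0,0]},
  {"fingers": -0.2,"dp": [0,30,2],"twist": [-0.5,0,0]},
  {"fingers": -0.2,"dp": [0,42,3],"twist": [-0.5,0,0]},
  {"fingers": -0.2,"dp": [0,52,3],"twist": [-0.5,0,0]},
  {"fingers": -0.2,"dp": [0,57,3],"twist": [-0.5,0,0]},
])

```text
time_s: 11.75
tcp_pos: [571.0, -28.8, 50.1]
orientation: [[-0.693, -0.005, 0.721], [-0.721, -0.005, -0.693], [0.007, -1.0, -0.0]]
force: [-0.4, 0.7, 0.2]
opening: 36.8
```

Request:
drive_tool([
  {"fingers": -0.2,"dp": [0,0,-3],"twist": [0,0,0]},
  {"fingers": -0.2,"dp": [0,0,-7],"twist": [0,0,0]},
  {"fingers": -0.2,"dp": [1,0,-11],"twist": [0,0,0]},
  {"fingers": -0.2,"dp": [2,0,-15],"twist": [0,0,0]},
  {"fingers": -0.2,"dp": [3,0,-19],"twist": [0,0,0]},
])

```text
time_s: 12.17
tcp_pos: [557.2, -19.4, 52.4]
orientation: [[-0.695, -0.0, 0.719], [-0.719, -0.006, -0.695], [0.004, -1.0, 0.004]]
force: [3.3, -4.6, 0.8]
opening: 36.8
```

Request:
drive_tool([
  {"fingers": -0.2,"dp": [1,0,-4],"twist": [0,0,0]},
  {"fingers": -0.2,"dp": [1,0,-8],"twist": [0,0,0]},
  {"fingers": -0.2,"dp": [0,0,-12],"twist": [0,0,0]},
  {"fingers": -0.2,"dp": [-1,0,-16],"twist": [0,0,0]},
  {"fingers": -0.2,"dp": [-2,0,-20],"twist": [0,0,0]},
])

```text
time_s: 12.58
tcp_pos: [552.4, -16.3, 56.0]
orientation: [[-0.701, 0.016, 0.713], [-0.713, -0.017, -0.701], [0.001, -1.0, 0.024]]
force: [12.0, -32.3, 10.2]
opening: 36.8
```

Run:
```python
from h import *
o=r.get_obs();print(o['qpos'],o['tcp_pos'],o['force'])
s=snap('wrist','w6'); stud(s); orange(s)
```

```text
[-10.4  30.   10.8 111.7  -7.1  38.  -40. ] [552.4 -16.3  56. ] [ 12.  -32.3  10.2]
stud 637 [280.2 242.7] [564.2 -23.1  58. ] r 26.43340686436343 ang rel nest x 232.50447995500764
disc circle [568.6  -5.7] 54.20365524291992
```

View pics/w6.png

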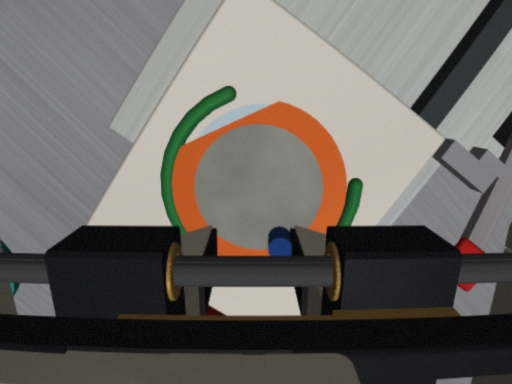

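The wrist view shows the stud at (280,243) against the right finger and the disc crowded to the left curb at (170,180), with a force of 35 N, so it's jammed. I'll check the tilt from depth.

Run:
```python
from h import *
def face(f,box):
    s=load(f); x0,x1,y0,y1=box; g=np.mgrid[x0:x1,y0:y1].reshape(2,-1).T; P=bydepth(s,g); P=P[s['d'][g[:,1],g[:,0]]>0]
    A=np.c_[P[:,:2]-NEST,np.ones(len(P))]; c=np.linalg.lstsq(A,P[:,2],rcond=None)[0]; print(f,'slope deg',np.degrees(c[:2]),'z at nest',c[2])
    a=np.radians(YAW);print('  along nest x,y',np.degrees([c[0]*np.cos(a)+c[1]*np.sin(a),-c[0]*np.sin(a)+c[1]*np.cos(a)]))
face('w5',(200,260,145,200)); face('w6',(210,310,140,222))
s=load('w6'); g=[(x,y) for x,y in((200,200),(230,115),(60,80),(140,200),(330,200),(280,115),(190,160),(250,240),(230,245))]
for q,p in zip(g,bydepth(s,g)): print(q,p)
```

```text
w5 slope deg [-0.  -0.1] z at nest 45.367217554063274
  along nest x,y [-0.  -0.1]
w6 slope deg [ 2.6 -3.5] z at nest 48.46565305839747
  along nest x,y [ 1.9 -3.9]
(200, 200) [548.4  19.3  46.1]
(230, 115) [589.8  38.8  35.1]
(60, 80) [529.  129.5   0.4]
(140, 200) [521.7  41.8  35.7]
(330, 200) [596.7 -27.3  49.9]
(280, 115) [607.6  21.6  48.2]
(190, 160) [559.6  37.3  43.6]
(250, 240) [551.8 -14.3  48.3]
(230, 245) [541.7  -9.2  46.8]
```

The disc is tipped about 4° because the stud was pushed high. I'll back off, then straddle the stud closely with the fingertips lightly down on the disc face and turn about the nest centre.

Request:
drive_tool([
  {"fingers": -0.2,"dp": [0,0,8],"twist": [0,0,0]},
  {"fingers": -0.2,"dp": [0,0,16],"twist": [0,0,0]},
  {"fingers": -0.2,"dp": [0,0,22],"twist": [0,0,0]},
  {"fingers": -0.2,"dp": [0,-10,22],"twist": [0,0,0]},
  {"fingers": -0.2,"dp": [0,-30,22],"twist": [0,0,0]},
])

```text
time_s: 13.05
tcp_pos: [556.6, -17.7, 79.9]
orientation: [[-0.694, -0.009, 0.72], [-0.72, -0.004, -0.694], [0.009, -1.0, -0.003]]
force: [0.1, -0.9, 0.5]
opening: 37.1
```

Request:
drive_tool([
  {"fingers": -0.2,"dp": [0,-10,0],"twist": [0,0,0]},
  {"fingers": -0.2,"dp": [0,-20,0],"twist": [0,0,0]},
  {"fingers": -0.2,"dp": [0,-20,0],"twist": [0,0,0]},
  {"fingers": -0.2,"dp": [0,-20,0],"twist": [0,0,0]},
  {"fingers": -0.2,"dp": [0,-20,0],"twist": [0,0,0]},
])

```text
time_s: 13.47
tcp_pos: [558.8, -18.1, 101.1]
orientation: [[-0.694, -0.004, 0.72], [-0.72, -0.005, -0.694], [0.006, -1.0, 0.0]]
force: [-0.2, -0.0, 0.4]
opening: 36.7
```

Run:
```python
from h import *
o=r.get_obs();print(o['qpos'],o['tcp_pos'],o['force'])
s=snap('wrist','w7'); stud(s); orange(s)
g=np.mgrid[235:275,140:190].reshape(2,-1).T; P=bydepth(s,g); A=np.c_[P[:,:2]-NEST,np.ones(len(P))]; c=np.linalg.lstsq(A,P[:,2],rcond=None)[0]; print('slope',np.degrees(c[:2]),c[2])
hsv=cv2.cvtColor(s['im'],cv2.COLOR_RGB2HSV); H,S,V=[hsv[...,i].astype(int) for i in range(3)]
ys,xs=np.where((S>70)&(H>45)&(H<85)&(V>35)); P=onz(s,np.c_[xs,ys],42)[:,:2]; P=P[np.linalg.norm(P-NEST,axis=1)<62]
A=np.c_[2*P,np.ones(len(P))]; q=np.linalg.lstsq(A,(P**2).sum(1),rcond=None)[0]; print('nest',q[:2],np.sqrt(q[2]+q[0]**2+q[1]**2))
```

```text
[ -9.9  27.   11.1 108.7  -6.7  45.2 -39.2] [558.8 -18.1 101.1] [-0.2 -0.   0.4]
stud 357 [268.  217.4] [566.3 -23.4  58. ] r 25.806195502958545 ang rel nest x 237.07567917848266
disc circle [575.    1.8] 45.207733154296875
slope [10.9 12.6] 43.84777330352356
nest [575.8   1.1] 50.123476047943235
```

Run:
```python
from h import *
o=r.get_obs();print(o['tcp_pos'])
goal([566.3,-23.6,70],RT(-22))
```

```text
[558.6 -18.3 100.8]
t 13.52 dp [-1.8 30.8  9.3] tw [  0.1 -22.    0.4]
```

Request:
drive_tool([
  {"fingers": -0.2,"dp": [0,0,3],"twist": [0,-6,0]},
  {"fingers": -0.3,"dp": [-1,0,6],"twist": [0,-12,0]},
  {"fingers": -0.4,"dp": [-2,10,9],"twist": [0,-18,0]},
  {"fingers": -0.5,"dp": [-2,20,9],"twist": [0,-22,0]},
  {"fingers": -0.55,"dp": [-2,30,9],"twist": [0,-22,0]},
])

```text
time_s: 13.93
tcp_pos: [566.7, -23.7, 70.4]
orientation: [[-0.373, -0.004, 0.928], [-0.928, -0.005, -0.373], [0.006, -1.0, -0.002]]
force: [0.4, -0.0, 0.3]
opening: 22.1
```

Request:
drive_tool([
  {"fingers": -0.55,"dp": [0,0,0],"twist": [0,0,0]},
  {"fingers": -0.55,"dp": [0,0,0],"twist": [0,0,0]},
  {"fingers": -0.55,"dp": [0,0,0],"twist": [0,0,0]},
  {"fingers": -0.55,"dp": [0,0,0],"twist": [0,0,0]},
  {"fingers": -0.55,"dp": [0,0,0],"twist": [0,0,0]},
])

```text
time_s: 14.35
tcp_pos: [567.5, -23.4, 72.0]
orientation: [[-0.375, -0.002, 0.927], [-0.927, -0.005, -0.375], [0.006, -1.0, -0.0]]
force: [-0.2, 0.3, -0.1]
opening: 20.6
```

Run:
```python
from h import *
s=snap('wrist','w8'); stud(s); orange(s); o=r.get_obs();print(o['tcp_pos'],o['opening'])
goal([566.3,-23.6,52],RT(-22))
```

```text
stud 498 [250.7 237.3] [566.2 -22.9  58. ] r 25.395964760035064 ang rel nest x 236.50982624924694
stud 5 [190.6 234.2] [536.2  -8.9  58. ] r 40.90845122491329 ang rel nest x 182.44909750023143
disc circle [573.1  -7. ] 53.193031311035156
[567.5 -23.5  72.1] 20.861557072537355
t 14.4 dp [ 0.5 20.1 -1.1] tw [ 0.  -0.   0.3]
```

Request:
drive_tool([
  {"fingers": -0.55,"dp": [0,7,-1],"twist": [0,0,0]},
  {"fingers": -0.55,"dp": [0,14,-1],"twist": [0,0,0]},
  {"fingers": -0.55,"dp": [0,20,-1],"twist": [0,0,0]},
  {"fingers": -0.55,"dp": [0,24,-1],"twist": [0,0,0]},
  {"fingers": -0.55,"dp": [0,27,-1],"twist": [0,0,0]},
])

```text
time_s: 14.82
tcp_pos: [566.6, -23.1, 45.4]
orientation: [[-0.375, -0.003, 0.927], [-0.927, -0.005, -0.375], [0.005, -1.0, -0.001]]
force: [-13.2, -0.5, 42.5]
opening: 20.6
```

Request:
drive_tool([
  {"fingers": -0.55,"dp": [0,1,0],"twist": [0,0,0]},
  {"fingers": -0.55,"dp": [0,2,0],"twist": [0,0,0]},
  {"fingers": -0.55,"dp": [0,2,0],"twist": [0,0,0]},
  {"fingers": -0.55,"dp": [0,2,0],"twist": [0,0,0]},
  {"fingers": -0.55,"dp": [0,2,0],"twist": [0,0,0]},
])

```text
time_s: 15.23
tcp_pos: [566.5, -23.1, 45.5]
orientation: [[-0.375, -0.003, 0.927], [-0.927, -0.004, -0.375], [0.005, -1.0, -0.001]]
force: [-8.7, 0.7, 28.7]
opening: 20.8
```

Request:
drive_tool([
  {"fingers": -0.55,"dp": [0,-1,0],"twist": [0,0,0]},
  {"fingers": -0.55,"dp": [0,-1.5,0],"twist": [0,0,0]},
  {"fingers": -0.55,"dp": [0,-1.5,0],"twist": [0,0,0]},
  {"fingers": -0.55,"dp": [0,-1.5,0],"twist": [0,0,0]},
  {"fingers": -0.55,"dp": [0,-1.5,0],"twist": [0,0,0]},
])

```text
time_s: 15.65
tcp_pos: [566.4, -23.1, 45.6]
orientation: [[-0.375, -0.003, 0.927], [-0.927, -0.004, -0.375], [0.005, -1.0, -0.001]]
force: [-4.9, 0.6, 17.4]
opening: 20.6
```

Request:
drive_tool([
  {"fingers": -0.55,"dp": [-0.1,-1.2,-2.7],"twist": [0,6,0]},
  {"fingers": -0.55,"dp": [-0.6,-1.2,-5.3],"twist": [0,12,0]},
  {"fingers": -0.55,"dp": [-1.3,-1.2,-7.9],"twist": [0,18,0]},
  {"fingers": -0.55,"dp": [-2.2,-1.2,-10.5],"twist": [0,24,0]},
  {"fingers": -0.55,"dp": [-3.4,-1.2,-12.9],"twist": [0,30,0]},
])

```text
time_s: 16.07
tcp_pos: [556.5, -16.3, 45.8]
orientation: [[-0.792, -0.001, 0.611], [-0.611, -0.006, -0.792], [0.004, -1.0, 0.004]]
force: [0.9, -1.5, 3.6]
opening: 20.4
```

Run:
```python
from h import *
o=r.get_obs();print(o['tcp_pos'],o['force'],o['qpos'])
s=snap('wrist','w9'); stud(s)
g=np.mgrid[200:300,120:220].reshape(2,-1).T; P=bydepth(s,g); P=P[(P[:,2]>38)&(P[:,2]<56)&(s['d'][g[:,1],g[:,0]]>0)]; P=P[np.linalg.norm(P[:,:2]-NEST,axis=1)<28]; A=np.c_[P[:,:2]-NEST,np.ones(len(P))]; c=np.linalg.lstsq(A,P[:,2],rcond=None)[0]; print('slope',len(P),np.degrees(c[:2]),c[2])
```

```text
[556.5 -16.3  45.8] [ 0.9 -1.5  3.6] [-11.6  32.   13.  110.5 -10.4  38.7 -44.7]
stud 369 [262.  248.3] [562.6 -16.2  58. ] r 21.461165167458354 ang rel nest x 220.3099673834055
slope 6990 [-0. -0.] 45.33171406128782
```

Request:
drive_tool([
  {"fingers": -0.55,"dp": [-0.1,0,-2.7],"twist": [0,6,0]},
  {"fingers": -0.55,"dp": [-0.6,0,-5.3],"twist": [0,12,0]},
  {"fingers": -0.55,"dp": [-1.3,0,-7.9],"twist": [0,18,0]},
  {"fingers": -0.55,"dp": [-2.2,0,-10.5],"twist": [0,24,0]},
  {"fingers": -0.55,"dp": [-3.4,0,-12.9],"twist": [0,30,0]},
])

```text
time_s: 16.53
tcp_pos: [550.8, -4.3, 45.7]
orientation: [[-0.991, -0.002, 0.134], [-0.134, -0.006, -0.991], [0.003, -1.0, 0.006]]
force: [-0.8, -1.9, 5.2]
opening: 20.6
```

Request:
drive_tool([
  {"fingers": -0.55,"dp": [0,0,0],"twist": [0,0,0]},
  {"fingers": -0.55,"dp": [0,0,0],"twist": [0,0,0]},
  {"fingers": -0.55,"dp": [0,0,0],"twist": [0,0,0]},
  {"fingers": -0.55,"dp": [0,0,0],"twist": [0,0,0]},
  {"fingers": -0.55,"dp": [0,0,0],"twist": [0,0,0]},
])

```text
time_s: 16.95
tcp_pos: [550.9, -3.7, 45.7]
orientation: [[-0.99, -0.002, 0.139], [-0.139, -0.005, -0.99], [0.003, -1.0, 0.005]]
force: [-0.4, -2.4, 6.9]
opening: 20.8
```

```bash
cat >> h.py <<'E'
def flat(s,z=45):
    # outer boundary of disc top face: orange->light; robust line fit on boundary points nearer than 42 mm
    hsv=cv2.cvtColor(s['im'],cv2.COLOR_RGB2HSV); H,S,V=[hsv[...,i].astype(int) for i in range(3)]
    m=((S>110)&(H>3)&(H<20)&(V>60)).astype(np.uint8); ys,xs=np.where(m); P=onz(s,np.c_[xs,ys],z)[:,:2]; k=np.linalg.norm(P-NEST,axis=1)<52
    pts=np.c_[xs,ys][k].astype(np.int32); h=cv2.convexHull(pts).reshape(-1,2); W=onz(s,h,z)[:,:2]
    e=np.roll(W,-1,0)-W; L=np.linalg.norm(e,axis=1); i=L.argsort()[::-1][:4]
    for j in i:
        n=np.array([e[j][1],-e[j][0]])/L[j]; mid=(W[j]+W[(j+1)%len(W)])/2; n=n*np.sign(n@(mid-NEST))
        print('edge',L[j],'mid',mid,'normal ang rel nest',((np.degrees(np.arctan2(n[1],n[0]))-YAW+180)%360)-180,'dist',n@(mid-NEST))
E
python3 - <<'E'
from h import *
o=r.get_obs();print(o['tcp_pos'],o['force'],o['qpos'])
s=snap('wrist','wa'); stud(s); flat(s); orange(s)
E
```

```text
[550.9  -3.7  45.7] [-0.4 -2.4  6.9] [-18.8  32.5  20.5 111.5 -16.9  39.  -70. ]
stud 354 [262.  248.6] [555.6  -6.3  58. ] r 21.525926260596307 ang rel nest x 187.5852814817466
edge 51.40551214332748 mid [531.4  -5.8] normal ang rel nest 176.98111357948795 dist 45.048318224270254
edge 32.967796666116975 mid [542.5  32.6] normal ang rel nest 115.01744637114899 dist 45.63693685207478
edge 31.214392493007814 mid [552.  -37.2] normal ang rel nest -116.37655933509 dist 42.78198463987921
edge 24.041742209057816 mid [607.4  22.3] normal ang rel nest 9.129041729701214 dist 36.99237440619412
disc circle [567.5  -0.6] 52.38282775878906
```

Request:
drive_tool([
  {"fingers": -0.55,"dp": [0,0,-1.3],"twist": [0,3,0]},
  {"fingers": -0.55,"dp": [-0.1,0,-2.7],"twist": [0,6,0]},
  {"fingers": -0.55,"dp": [-0.4,0,-4],"twist": [0,9,0]},
  {"fingers": -0.55,"dp": [-0.4,0,-4],"twist": [0,9,0]},
  {"fingers": -0.55,"dp": [-0.4,0,-4],"twist": [0,9,0]},
])

```text
time_s: 17.42
tcp_pos: [550.5, 0.0, 45.7]
orientation: [[-1.0, -0.002, -0.018], [0.018, -0.006, -1.0], [0.002, -1.0, 0.006]]
force: [-1.9, -2.6, 8.3]
opening: 20.8
```

Request:
drive_tool([
  {"fingers": -0.55,"dp": [0,-5,0.5],"twist": [0,0,0]},
  {"fingers": -0.5,"dp": [0,-25,0.5],"twist": [0,0,0]},
  {"fingers": -0.4,"dp": [0,-55,0.5],"twist": [0,0,0]},
  {"fingers": -0.4,"dp": [0,-80,0],"twist": [0,0,0]},
  {"fingers": -0.4,"dp": [0,-80,0],"twist": [0,0,0]},
])

```text
time_s: 17.83
tcp_pos: [553.7, 1.4, 129.7]
orientation: [[-1.0, 0.004, -0.017], [0.017, -0.004, -1.0], [-0.004, -1.0, 0.004]]
force: [1.1, 1.4, 0.3]
opening: 27.4
```

Run:
```python
from h import *
o=r.get_obs();print(o['tcp_pos'],o['force'],o['qpos'])
s=snap('wrist','wb'); stud(s); flat(s); orange(s)
```

```text
[553.7   1.4 129.7] [1.1 1.4 0.3] [-24.1  25.5  26.4 109.3 -14.5  48.2 -81.2]
stud 267 [260.2 211.3] [549.9  -3.1  58. ] r 26.31618933146811 ang rel nest x 177.02377651533456
edge 29.21124241868023 mid [613.6  -0.4] normal ang rel nest 0.6554524701616629 dist 36.68729176959131
edge 16.219266208099228 mid [609.1  21.8] normal ang rel nest 0.5870331194020935 dist 36.67992705022584
edge 15.728856674119692 mid [579.   46.6] normal ang rel nest 75.676076360661 dist 46.1610854200189
edge 10.80799787667532 mid [531.7   3.1] normal ang rel nest 168.07915195921157 dist 44.297789150446505
disc circle [576.    2.4] 45.0484733581543
```

Run:
```python
from h import *
for f in('top0','w2','wb'):
    s=load(f); hsv=cv2.cvtColor(s['im'],cv2.COLOR_RGB2HSV); H,S,V=[hsv[...,i].astype(int) for i in range(3)]
    m=((S>130)&((H<6)|(H>172))&(V>70)).astype(np.uint8); n,l,st,c=cv2.connectedComponentsWithStats(m)
    for i in range(1,n):
        p=onz(s,[c[i]],55)[0]
        if st[i,4]>20 and np.linalg.norm(p[:2]-[623,-109])<30: print(f,st[i,4],c[i],p,bydepth(s,[c[i]]))
goal([624,-110,75],None)
```

```text
top0 62 [311.7 173.8] [ 627.2 -111.2   55. ] [[ 628.  -112.    49.9]]
w2 534 [384.6 188.2] [ 626.5 -108.3   55. ] [[ 626.5 -108.3   55. ]]
wb 1219 [411.4  99.9] [ 627.1 -108.4   55. ] [[ 627.1 -108.6   54.6]]
t 17.88 dp [-73.3  53.3 110.1] tw [0. 0. 0.]
```

Request:
drive_tool([
  {"fingers": -0.7,"dp": [-20,0,30],"twist": [0,0,0]},
  {"fingers": -1,"dp": [-40,0,60],"twist": [0,0,0]},
  {"fingers": -1,"dp": [-60,0,85],"twist": [0,0,0]},
  {"fingers": -1,"dp": [-76,0,109],"twist": [0,0,0]},
  {"fingers": -1,"dp": [-76,15,109],"twist": [0,0,0]},
])

```text
time_s: 18.3
tcp_pos: [628.0, -117.0, 112.3]
orientation: [[-1.0, 0.003, -0.023], [0.023, -0.01, -1.0], [-0.003, -1.0, 0.01]]
force: [1.0, -1.4, 0.7]
opening: 1.3
```

Request:
drive_tool([
  {"fingers": -1,"dp": [0,10,0],"twist": [0,0,0]},
  {"fingers": -1,"dp": [0,20,0],"twist": [0,0,0]},
  {"fingers": -1,"dp": [0,30,0],"twist": [0,0,0]},
  {"fingers": -1,"dp": [0,36,0],"twist": [0,0,0]},
  {"fingers": -1,"dp": [0,36,0],"twist": [0,0,0]},
])

```text
time_s: 18.72
tcp_pos: [622.5, -107.5, 72.3]
orientation: [[-1.0, -0.007, -0.016], [0.016, -0.004, -1.0], [0.007, -1.0, 0.004]]
force: [-0.2, 1.0, -0.5]
opening: 0.4
```

Run:
```python
from h import *
o=r.get_obs();print(o['tcp_pos'],o['force'],o['opening'])
goal([626.7,-108.8,28],None)
```

```text
[ 622.5 -107.5   72.3] [-0.2  1.  -0.5] 0.4235325857654108
t 18.72 dp [-4.6 44.3  1. ] tw [0. 0. 0.]
```

Press down slowly to the stop.

Request:
drive_tool([
  {"fingers": -1,"dp": [-4,6,1],"twist": [0,0,0]},
  {"fingers": -1,"dp": [-4,12,1],"twist": [0,0,0]},
  {"fingers": -1,"dp": [-4,18,1],"twist": [0,0,0]},
  {"fingers": -1,"dp": [-4,24,1],"twist": [0,0,0]},
  {"fingers": -1,"dp": [-4,30,1],"twist": [0,0,0]},
])

```text
time_s: 19.13
tcp_pos: [626.9, -110.6, 44.3]
orientation: [[-1.0, -0.005, -0.018], [0.018, -0.005, -1.0], [0.005, -1.0, 0.005]]
force: [-4.7, 0.8, 8.7]
opening: 0.5
```

Request:
drive_tool([
  {"fingers": -1,"dp": [0,4,0],"twist": [0,0,0]},
  {"fingers": -1,"dp": [0,8,0],"twist": [0,0,0]},
  {"fingers": -1,"dp": [0,12,0],"twist": [0,0,0]},
  {"fingers": -1,"dp": [0,14,0],"twist": [0,0,0]},
  {"fingers": -1,"dp": [0,14.5,0],"twist": [0,0,0]},
])

```text
time_s: 19.55
tcp_pos: [627.8, -110.8, 29.8]
orientation: [[-1.0, -0.004, -0.018], [0.018, -0.005, -1.0], [0.004, -1.0, 0.005]]
force: [-3.0, 0.4, 5.6]
opening: 0.6
```

Request:
drive_tool([
  {"fingers": -1,"dp": [0,0.5,0],"twist": [0,0,0]},
  {"fingers": -1,"dp": [0,1,0],"twist": [0,0,0]},
  {"fingers": -1,"dp": [0,1,0],"twist": [0,0,0]},
  {"fingers": -1,"dp": [0,1,0],"twist": [0,0,0]},
  {"fingers": -1,"dp": [0,1,0],"twist": [0,0,0]},
])

```text
time_s: 19.97
tcp_pos: [627.8, -110.8, 29.7]
orientation: [[-1.0, -0.003, -0.018], [0.018, -0.005, -1.0], [0.003, -1.0, 0.005]]
force: [-3.6, 0.3, 8.1]
opening: 0.3
```

Request:
drive_tool([
  {"fingers": -1,"dp": [0,1,0],"twist": [0,0,0]},
  {"fingers": -1,"dp": [0,2,0],"twist": [0,0,0]},
  {"fingers": -1,"dp": [0,2.5,0],"twist": [0,0,0]},
  {"fingers": -1,"dp": [0,2.5,0],"twist": [0,0,0]},
  {"fingers": -1,"dp": [0,2.5,0],"twist": [0,0,0]},
])

```text
time_s: 20.38
tcp_pos: [627.9, -110.9, 28.8]
orientation: [[-1.0, -0.003, -0.018], [0.018, -0.004, -1.0], [0.003, -1.0, 0.004]]
force: [-8.4, 1.6, 19.7]
opening: 0.3
```

Request:
drive_tool([
  {"fingers": -1,"dp": [0,-20,0],"twist": [0,0,0]},
  {"fingers": -1,"dp": [0,-50,0],"twist": [0,0,0]},
  {"fingers": -1,"dp": [0,-85,0],"twist": [0,0,0]},
  {"fingers": -1,"dp": [0,-100,0],"twist": [0,0,0]},
  {"fingers": -1,"dp": [0,-100,0],"twist": [0,0,0]},
])

```text
time_s: 20.8
tcp_pos: [632.0, -110.6, 131.2]
orientation: [[-1.0, 0.006, -0.017], [0.017, -0.006, -1.0], [-0.006, -1.0, 0.006]]
force: [0.8, -0.6, -0.1]
opening: 0.3
```

Run:
```python
from h import *
s=snap('wrist','wc'); hsv=cv2.cvtColor(s['im'],cv2.COLOR_RGB2HSV); H,S,V=[hsv[...,i].astype(int) for i in range(3)]
m=((S>130)&((H<6)|(H>172))&(V>70)).astype(np.uint8); n,l,st,c=cv2.connectedComponentsWithStats(m)
for i in range(1,n):
    if st[i,4]>20: print(st[i,4],c[i],bydepth(s,[c[i]]))
a=np.radians(YAW); x=np.array([np.cos(a),np.sin(a)]); y=np.array([-x[1],x[0]])
print('push start',NEST-125*x,'end',NEST+x*(100-91-9.5))
p=NEST-130*x; o=r.get_obs(); print(o['tcp_pos'],o['qpos'])
plan([p[0],p[1],129],RT(10.9),3)
```

```text
744 [253.9 206.6] [[ 622.6 -110.8   27.4]]
24 [453.  249.7] [[ 570.1 -299.2    6.8]]
261 [453.1 299.7] [[ 527.8 -295.2   25.3]]
push start [453.3 -23.1] end [575.5   0.4]
[ 630.5 -110.1  128.8] [-11.5  33.7  26.2  96.6 -17.3  53.6 -69.8]
0 dp [ 61.2  -0.3 -27.6] tw [ -0.1 -34.    0.1]
1 dp [ 35.3  -0.3 -57.1] tw [ -0.1 -34.    0.1]
2 dp [ -2.6  -0.2 -67.1] tw [ -0.1 -34.    0.1]
```

Run:
```python
from h import *
plan([456.2,-22.6,129],RT(-79.1),2)
```

```text
0 dp [ 87.9  -0.5 -42.3] tw [-0.2 -5.9 -0. ]
1 dp [ 83.   -0.3 -51.1] tw [-0.2 -5.9 -0. ]
```

Request:
drive_tool([
  {"fingers": -1,"dp": [18,0,-8],"twist": [0,-2,0]},
  {"fingers": -1,"dp": [36,0,-16],"twist": [0,-4,0]},
  {"fingers": -1,"dp": [54,0,-25],"twist": [0,-6,0]},
  {"fingers": -1,"dp": [72,0,-34],"twist": [0,-6,0]},
  {"fingers": -1,"dp": [88,0,-42],"twist": [0,-6,0]},
])

```text
time_s: 21.27
tcp_pos: [538.8, -65.6, 124.7]
orientation: [[-0.996, -0.006, 0.088], [-0.088, -0.005, -0.996], [0.006, -1.0, 0.004]]
force: [0.1, -0.4, 0.4]
opening: 0.7
```

Request:
drive_tool([
  {"fingers": -1,"dp": [20,0,-12],"twist": [0,-2,0]},
  {"fingers": -1,"dp": [40,0,-25],"twist": [0,-4,0]},
  {"fingers": -1,"dp": [60,0,-38],"twist": [0,-6,0]},
  {"fingers": -1,"dp": [83,0,-51],"twist": [0,-6,0]},
  {"fingers": -1,"dp": [83,0,-51],"twist": [0,-6,0]},
])

```text
time_s: 21.68
tcp_pos: [447.5, -20.6, 124.4]
orientation: [[-0.981, -0.011, 0.193], [-0.193, -0.003, -0.981], [0.012, -1.0, 0.001]]
force: [-1.0, 0.1, 0.5]
opening: 0.3
```

Run:
```python
from h import *
o=r.get_obs(); print(o['qpos'],o['dq'])
s=snap('wrist','wd'); stud(s); flat(s)
goal([456.2,-22.6,53],RT(-79.1))
```

```text
[-22.8  16.2  25.  122.9  -9.6  43.4 -70.5] [ 1.5  2.3  1.  -5.1 -1.1 -0.6  2.8]
stud 320 [258.8  51.9] [548.5  -3.5  58. ] r 27.791433053855933 ang rel nest x 177.3746024723936
edge 88.56883137656173 mid [582.5   3.6] normal ang rel nest 0.3997528159517003 dist 6.989876448780746
edge 13.546255566184342 mid [531.9  -6.5] normal ang rel nest -179.65293967704685 dist 44.62637973012465
edge 11.796866341771986 mid [585.4 -41.2] normal ang rel nest -87.66185923380918 dist 42.72756827754919
edge 11.153254257397707 mid [568.3  46.1] normal ang rel nest 88.53765925086867 dist 46.25617532429533
t 21.73 dp [-6.  72.1  2. ] tw [-0.1  0.2  0.5]
```

Request:
drive_tool([
  {"fingers": -1,"dp": [-3,20,2],"twist": [0,0,0]},
  {"fingers": -1,"dp": [-3,40,2],"twist": [0,0,0]},
  {"fingers": -1,"dp": [-3,58,2],"twist": [0,0,0]},
  {"fingers": -1,"dp": [-3,70,2],"twist": [0,0,0]},
  {"fingers": -1,"dp": [-3,72,2],"twist": [0,0,0]},
])

```text
time_s: 22.15
tcp_pos: [455.8, -25.2, 52.0]
orientation: [[-0.982, -0.007, 0.19], [-0.19, -0.006, -0.982], [0.008, -1.0, 0.005]]
force: [-0.6, 0.1, 0.9]
opening: 1.0
```

Request:
drive_tool([
  {"fingers": -1,"dp": [-6,0,0],"twist": [0,0,0]},
  {"fingers": -1,"dp": [-14,0,0],"twist": [0,0,0]},
  {"fingers": -1,"dp": [-22,0,0],"twist": [0,0,0]},
  {"fingers": -1,"dp": [-30,0,0],"twist": [0,0,0]},
  {"fingers": -1,"dp": [-38,0,0],"twist": [0,0,0]},
])

```text
time_s: 22.57
tcp_pos: [495.2, -17.7, 54.9]
orientation: [[-0.982, -0.003, 0.19], [-0.19, -0.005, -0.982], [0.004, -1.0, 0.005]]
force: [-3.3, -3.1, 0.9]
opening: 0.5
```

Run:
```python
from h import *
o=r.get_obs(); print(o['qpos'],o['tcp_pos'],o['force'])
goal([*NEST,53],RT(-79.1))
```

```text
[-19.   27.4  21.4 119.  -15.9  36.5 -65.9] [495.2 -17.7  54.9] [-3.3 -3.1  0.9]
t 22.57 dp [-82.8   1.6  -2.5] tw [-0.3  0.1  0.2]
```

Tray moves freely (~3-4 N). Continue, slowing near the end.

Request:
drive_tool([
  {"fingers": -1,"dp": [-8,0,0],"twist": [0,0,0]},
  {"fingers": -1,"dp": [-16,0,0],"twist": [0,0,0]},
  {"fingers": -1,"dp": [-24,1,-1],"twist": [0,0,0]},
  {"fingers": -1,"dp": [-32,1,-1],"twist": [0,0,0]},
  {"fingers": -1,"dp": [-40,1,-1],"twist": [0,0,0]},
])

```text
time_s: 22.98
tcp_pos: [534.1, -8.5, 53.2]
orientation: [[-0.982, -0.003, 0.191], [-0.191, -0.005, -0.982], [0.004, -1.0, 0.004]]
force: [-3.0, -2.0, 1.9]
opening: 0.7
```

Request:
drive_tool([
  {"fingers": -1,"dp": [-6,0,0],"twist": [0,0,0]},
  {"fingers": -1,"dp": [-11,0,0],"twist": [0,0,0]},
  {"fingers": -1,"dp": [-16,0,0],"twist": [0,0,0]},
  {"fingers": -1,"dp": [-21,0,0],"twist": [0,0,0]},
  {"fingers": -1,"dp": [-26,0,0],"twist": [0,0,0]},
])

```text
time_s: 23.4
tcp_pos: [559.3, -3.7, 53.2]
orientation: [[-0.982, -0.003, 0.191], [-0.191, -0.005, -0.982], [0.004, -1.0, 0.004]]
force: [-3.0, -1.6, 1.8]
opening: 0.7
```

Request:
drive_tool([
  {"fingers": -1,"dp": [-2,0,0],"twist": [0,0,0]},
  {"fingers": -1,"dp": [-4,0,0],"twist": [0,0,0]},
  {"fingers": -1,"dp": [-6,0,0],"twist": [0,0,0]},
  {"fingers": -1,"dp": [-8,0,0],"twist": [0,0,0]},
  {"fingers": -1,"dp": [-10,0,0],"twist": [0,0,0]},
])

```text
time_s: 23.82
tcp_pos: [568.7, -1.9, 53.1]
orientation: [[-0.982, -0.003, 0.191], [-0.191, -0.005, -0.982], [0.004, -1.0, 0.004]]
force: [-2.3, -1.2, 0.9]
opening: 0.5
```

Run:
```python
from h import *
o=r.get_obs(); print(o['qpos'],o['tcp_pos'],o['force'])
goal([*NEST,53],RT(-79.1))
```

```text
[-18.8  33.2  20.8 108.7 -16.7  41.2 -67.4] [568.7  -1.9  53.1] [-2.3 -1.2  0.9]
t 23.82 dp [-7.6  0.1 -0.9] tw [-0.2  0.1  0.2]
```

Request:
drive_tool([
  {"fingers": -1,"dp": [-2,0,0],"twist": [0,0,0]},
  {"fingers": -1,"dp": [-4,0,0],"twist": [0,0,0]},
  {"fingers": -1,"dp": [-5.5,0,0],"twist": [0,0,0]},
  {"fingers": -1,"dp": [-7,0,0],"twist": [0,0,0]},
  {"fingers": -1,"dp": [-8,0,0],"twist": [0,0,0]},
])

```text
time_s: 24.23
tcp_pos: [573.8, -0.8, 52.6]
orientation: [[-0.982, -0.009, 0.19], [-0.19, -0.005, -0.982], [0.01, -1.0, 0.003]]
force: [-10.4, -2.4, 6.6]
opening: 0.7
```

Request:
drive_tool([
  {"fingers": -1,"dp": [-1,0,0],"twist": [0,0,0]},
  {"fingers": -1,"dp": [-2,0,0],"twist": [0,0,0]},
  {"fingers": -1,"dp": [-3,0,0],"twist": [0,0,0]},
  {"fingers": -1,"dp": [-4,0,0],"twist": [0,0,0]},
  {"fingers": -1,"dp": [-4,0,0],"twist": [0,0,0]},
])

```text
time_s: 24.65
tcp_pos: [573.8, -0.9, 51.8]
orientation: [[-0.982, -0.016, 0.19], [-0.19, -0.005, -0.982], [0.017, -1.0, 0.002]]
force: [-16.9, -3.0, 11.7]
opening: 0.1
```

Request:
drive_tool([
  {"fingers": -1,"dp": [-1.5,0,0],"twist": [0,0,0]},
  {"fingers": -1,"dp": [-3,0,0],"twist": [0,0,0]},
  {"fingers": -1,"dp": [-3,0,0],"twist": [0,0,0]},
  {"fingers": -1,"dp": [-3,0,0],"twist": [0,0,0]},
  {"fingers": -1,"dp": [-3,0,0],"twist": [0,0,0]},
])

```text
time_s: 25.07
tcp_pos: [573.8, -0.9, 51.5]
orientation: [[-0.982, -0.022, 0.189], [-0.189, -0.005, -0.982], [0.022, -1.0, 0.001]]
force: [-22.9, -2.6, 17.5]
opening: 0.1
```

Request:
drive_tool([
  {"fingers": -1,"dp": [10,0,0],"twist": [0,0,0]},
  {"fingers": -1,"dp": [30,0,0],"twist": [0,0,0]},
  {"fingers": -1,"dp": [40,-25,0],"twist": [0,0,0]},
  {"fingers": -1,"dp": [40,-60,0],"twist": [0,0,0]},
  {"fingers": -1,"dp": [40,-90,0],"twist": [0,0,0]},
])

```text
time_s: 25.48
tcp_pos: [544.3, -6.3, 144.3]
orientation: [[-0.982, -0.003, 0.19], [-0.19, -0.005, -0.982], [0.004, -1.0, 0.004]]
force: [1.0, 0.6, 0.9]
opening: 0.2
```

Request:
drive_tool([
  {"fingers": -1,"dp": [-20,0,0],"twist": [0,0,0]},
  {"fingers": -1,"dp": [-45,0,0],"twist": [0,0,0]},
  {"fingers": -1,"dp": [-60,0,0],"twist": [0,0,0]},
  {"fingers": -1,"dp": [-60,0,0],"twist": [0,0,0]},
  {"fingers": -1,"dp": [-60,0,0],"twist": [0,0,0]},
])

```text
time_s: 25.9
tcp_pos: [604.1, 5.6, 142.9]
orientation: [[-0.981, -0.002, 0.192], [-0.192, -0.005, -0.981], [0.003, -1.0, 0.005]]
force: [-0.4, 0.0, 0.6]
opening: 0.5
```

Run:
```python
import h
from h import *
o=r.get_obs(); print(o['tcp_pos'],o['force'],o['time_s'])
s=snap('wrist','we'); t=snap('top','te')
a=np.radians(YAW); x=np.array([np.cos(a),np.sin(a)]); h.NEST=NEST+100*x
for q in(s,t):
    hsv=cv2.cvtColor(q['im'],cv2.COLOR_RGB2HSV); H,S,V=[hsv[...,i].astype(int) for i in range(3)]
    ys,xs=np.where((S>70)&(H>45)&(H<85)&(V>35)); P=onz(q,np.c_[xs,ys],42)[:,:2]; P=P[np.linalg.norm(P-h.NEST,axis=1)<62]
    A=np.c_[2*P,np.ones(len(P))]; c=np.linalg.lstsq(A,(P**2).sum(1),rcond=None)[0]; print('nest now',c[:2],'travel',(c[:2]-NEST)@x,np.sqrt(c[2]+c[0]**2+c[1]**2))
    stud(q); flat(q); orange(q)
    ys,xs=np.where((S>120)&(H>104)&(H<125)); P=onz(q,np.c_[xs,ys],53)[:,:2]; d=(P-h.NEST); k=(d@x>15)&(d@x<90)&(abs(d@[-x[1],x[0]])<40); 
    if k.any(): print('bar near face',np.percentile((d@x)[k],[1,50,99]),k.sum())
cv2.imwrite('pics/g.png',np.vstack([cv2.resize(s['im'][:240],None,fx=1,fy=1),cv2.resize(t['im'][110:230,180:360],(512,341),interpolation=cv2.INTER_CUBIC)])[:,:,::-1])
```

```text
[604.1   5.6 142.9] [-0.4  0.   0.6] 25.9
nest now [673.4  18.9] travel 99.15340958597457 50.17618864970223
stud 216 [252.5 145.3] [645.1  14.5  58. ] r 29.4825300580284 ang rel nest x 178.62404750827227
edge 48.44077888920152 mid [708.   24.6] normal ang rel nest -0.5477400376888397 dist 34.210491630629065
edge 14.574246698756223 mid [681.8 -23.5] normal ang rel nest -87.63883305928924 dist 43.544803474242556
edge 12.832900834045224 mid [635.7  45. ] normal ang rel nest 134.29859825957539 dist 46.238344030174474
edge 12.36243717132445 mid [665.1  63.5] normal ang rel nest 88.02317059884302 dist 44.998793271892175
disc circle [671.9  19.7] 45.11418533325195
bar near face [34.  51.9 69.4] 3889
nest now [668.5  71.1] travel 104.20228443619999 8.705421139159736Traceback (most recent call last):
  File "<stdin>", line 10, in <module>
  File "h.py", line 51, in flat
    pts=np.c_[xs,ys][k].astype(np.int32); h=cv2.convexHull(pts).reshape(-1,2); W=onz(s,h,z)[:,:2]
                                            ^^^^^^^^^^^^^^^^^^^^^^^^^^^
AttributeError: 'NoneType' object has no attribute 'reshape'
```

Run:
```python
from h import *
s=load('we'); t=snap('scene','se')
cv2.imwrite('pics/g2.png',np.vstack([s['im'][:250],cv2.resize(t['im'][110:290,120:390],(512,341),interpolation=cv2.INTER_CUBIC)])[:,:,::-1])
```

```text
(no output)
```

View pics/g2.png

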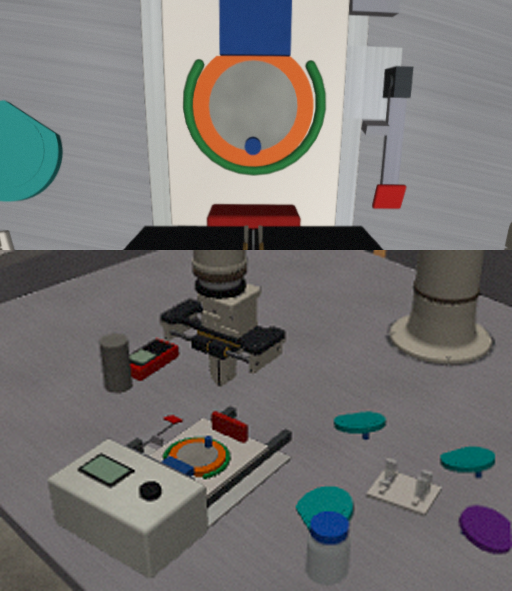

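The disc's flat lies along the blue bar at (255,53), stud on top, tray home, lever down. The core, gauge and jar are still in place, and the gripper is clear. I'll hand in.

```bash
python3 -c "
from h import *
print(r.sign_off())"
```

```text
the job is handed in; nothing more can be done
None
```

I handed the job in at about 26 s. The disc is in the nest with its stud on top, the lever is fully down, and the tray is pushed in to a firm stop. The robot is touching nothing.

**What I did:**
- I pinched the orange disc by its rim, lifted it from the rack and laid it tilted inside the curb. Then I let go.
- With the fingertips on either side of the stud, not gripping it, I turned the disc clockwise until its flat faced the bar.
- I pressed the lever to its stop, then pushed the tray home by its handle and backed off.

**What went wrong on the way:**
- **Turning:** my first push on the stud, high up, tipped the disc about 4° and jammed it at about 35 N. I backed off and redid it with the fingertips resting lightly on the disc's face, and it then lay level.
- **Pressing too hard:** in that second try the fingertips briefly pressed on the disc's face with 42 N before I eased off. The force was at the fingertips, not the gripper's body.
- **Joint limit:** while laying the disc down, the last joint came within about 0.1° of its limit (-147.3° against -147.41°) but did not read past it.

**Last checks:**
- **Lever:** the pad measured 27 mm above the bench, so it is fully pressed.
- **Tray:** measured travel was 99 mm of 100, within camera accuracy, and 23 N of push moved it no further.
- **Flat and bar:** the flat is 34.2 mm and the bar face 34.0 mm along the slide from the computed home position. The flat is within about 0.5° of square, so it lies flush.
- **Bystanders:** in the last picture the core, jar and gauge look unmoved; I did not measure them.
- **Failed check:** a repeat of these measurements from the top camera did not work, probably because the arm blocked the view. The final numbers come from the wrist camera only.

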